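# Charge the deburring drum and hold its bayonet cap seated

### The job

Lift the bar of the hinged loading tray so that all four steel pieces slide into the deburring drum, then lower the tray again. Pick up the drum's cap, the one with two lugs, put its lugs through the two slots of the drum's mouth, push it down against its spring and turn it a quarter turn clockwise (seen from above) as far as it goes. Finish while still gripping the cap by its handle, holding it turned to the stop and pushed fully down against the spring; leave the other things on the bench where they are.

Things in the scene. Friction and masses are not known exactly. Their poses are not given: they have to be found in the camera images.
- drum_mouth (a point): Centre of the mouth of the fixed drum, a white upright pot, 132 mm outer diameter, 95 mm high, open at the top; the point lies in the plane of the collar's flat top. z up, x axis through the two slots. An inward lip 6 mm thick, 104 mm inner diameter, covers a cavity of 120 mm inner diameter. Floor 8 mm above the bench. The hinged tray lies on its +y side, 70 mm off, walls up to 148 mm above the bench
- drum_slot (a point): One of the two slots cut through the lip, 22 mm wide, at its middle, level with the collar's top, 56 mm from the mouth's centre on the +x side; the other is opposite (-x). Fixed stops under the lip let the lugs of a cap turn only clockwise seen from above, 80 degrees from the slots
- tray_hinge (a point): Middle of the hinge axis of the steel loading tray (66 mm wide, 156 mm long, walls 18 mm), 86 mm above the bench, 86 mm from the mouth's centre along the drum's +y; its x is the hinge axis, it turns with the tray. The level tray's floor lies 44 mm above it and reaches from 16 mm on the drum's side to 140 mm beyond. When tipped, the open lip swings over the mouth
- tray_bar (a point): Middle of the black round bar at the tray's far end, its lifting handle: 13 mm thick, along x, 67 mm free between its two arms, 29 mm clear of the tray's end wall. Tray level: 144 mm above the bench, 176 mm from the hinge along y, 58 mm above it. Turns with the tray. Tray and pieces weigh about 0.5 kg; a vertical gripper can pinch the bar and let it turn between the fingers
- tray (a joint): Tilt of the tray: 0 level (rests there on its post by its weight), grows as the bar end is raised, stop at 1.15 rad. At 0.95 rad or more the pieces slide off; it falls back if let go
- piece1_center (a point): Centre of a turned steel roller, 22 mm diameter and 22 mm high, loose on the tray, about 50 g
- piece2_center (a point): Centre of a turned steel stub, 22 mm diameter below and 14 mm above, 22 mm high, loose on the tray, about 50 g
- piece3_center (a point): As piece1, a roller
- piece4_center (a point): As piece2, a stub
- cap_grip (a point): Centre of the grip of the loose aluminium bayonet cap (about 0.3 kg), 60 mm above its underside, on its axis, z up: a black upright bar 62 mm long (x), 16 mm thick (y), from 28 to 78 mm above the underside. Below: flange 120 mm in diameter, plug 100 mm. It stands on the bench beside the drum. Seal ring just touching the collar: grip 52 mm above the collar's top; fully down: 42 mm
- cap_lug (a point): Top of one of the cap's two lugs, 8 mm above the cap's underside and 54 mm from its axis on +x; the other on -x, either fits either slot. Lugs 16 mm wide, 8 mm tall, reaching 58 mm from the axis, in line with the grip bar's length; a dark pointer tab on the flange's edge shows each from above. They pass under the lip once the seal ring is pushed in by 6 mm. Let go, the cap springs up until they hang under the lip
- cap_seal (a joint): How far the cap's black sprung seal ring (120 mm, under the flange) is pushed in towards the flange: 0 relaxed, 0.010 m fully. The spring pushes with 4 N at first and 12 N at 0.010. The ring spins freely on the cap
- plain_lid: A plain lid standing on the bench, not for this drum: 84 mm diameter disc 12 mm thick without lugs, round black knob of 38 mm up to 48 mm height. Leave it alone. Origin: centre of the underside
- vee_block: Dark steel vee block, 50 x 60 x 42 mm, to be left alone. Origin: centre of the underside
- oil_can: White plastic oil bottle, 56 mm diameter, 130 mm tall, to be left alone. Origin: centre of the underside
- setting_ring: Stepped round steel gauge, 52 mm diameter, 35 mm tall, to be left alone. Origin: centre of the underside
- micrometer: Micrometer lying on the bench, about 160 x 60 x 16 mm, to be left alone. Origin at its anvil end
Not all that is in view belongs to the job. Leave any purple or turquoise look-alike of the part that bears cap_grip alone.

How it is judged (in metres and radians):
On the way, in this order (a step that is already met when the one before it is completed fails the run):
1. the tray has been tipped and all four pieces lie in the drum (horizontal distance between each of piece1_center, piece2_center, piece3_center, piece4_center and drum_mouth below 0.062 m and height (world z) of each of piece1_center, piece2_center, piece3_center, piece4_center below 0.075 m and value of joint tray above 0.5 rad), for 0.1 s.
2. the tray is back down (value of joint tray below 0.1 rad), for 0.1 s.
3. the cap stands in the mouth, its lugs in the slots (horizontal distance between cap_grip and drum_mouth below 0.006 m and angle between cap_grip's own z axis and vertical below 0.08 rad and angle between the x axis of cap_grip and the x axis of drum_mouth, either way round below 0.15 rad and z of cap_grip in the frame of drum_mouth below 0.054 m), for 0.1 s.
At the end, for the whole second after the job is handed in: Pieces in the drum (under 62 mm from its axis, below 75 mm); tray under 0.1 rad; cap upright (0.08 rad), centred (6 mm), grip under 45 mm above the collar, turned 70 degrees or more from the slots, and held by the fingers (over 3 N) with the seal in by over 8 of 10 mm (alone: 6) (horizontal distance between each of piece1_center, piece2_center, piece3_center, piece4_center and drum_mouth below 0.062 m and height (world z) of each of piece1_center, piece2_center, piece3_center, piece4_center below 0.075 m and value of joint tray below 0.1 rad and horizontal distance between cap_grip and drum_mouth below 0.006 m and angle between cap_grip's own z axis and vertical below 0.08 rad and angle between the x axis of cap_grip and the x axis of drum_mouth, either way round above 1.22 rad and value of joint cap_seal above 0.008 m and z of cap_grip in the frame of drum_mouth below 0.045 m and contact force between the fingers and cap above 3 N); the arm keeps its last pose, push and grip.
It fails at once if the plain lid is knocked away (moved more than 30 mm) (distance of plain_lid from where it was at the start of the episode above 0.03 m).
It fails at once if the vee block is knocked away (moved more than 30 mm) (distance of vee_block from where it was at the start of the episode above 0.03 m).
It fails at once if the oil bottle is knocked away (moved more than 30 mm) (distance of oil_can from where it was at the start of the episode above 0.03 m).
It fails at once if the stepped steel gauge is knocked away (moved more than 30 mm) (distance of setting_ring from where it was at the start of the episode above 0.03 m).
It fails at once if the micrometer is knocked away (moved more than 30 mm) (distance of micrometer from where it was at the start of the episode above 0.03 m).
It also fails if it takes over 64 s, if anything falls off the work surface, if the arm or the gripper's body presses on something with over 40 N, if the wrist force passes 120 N, or if a joint passes its speed limit or range.

### The arm

A 7-joint arm with a two-finger parallel gripper is mounted at the origin on the work surface. World frame = base frame: x ahead of the robot, y to its left, z up, the work surface at z = 0. Lengths are in m, angles in degrees, forces in N, time in s.
With the tool pointing down it reaches from about 0.35 to 0.9 m from the base axis. Payload 8.1 kg.
Tool frame: the origin (TCP) lies on the centre line of the jaws, within the pads' length; the fingertips stand 19 mm ahead of it and the grasp point (between the pads) is the TCP (tip_reach is the distance from the TCP to the fingertips, in m); x points along the fingers, z is the direction in which the jaws open and shut, and the axes are right-handed (so a half turn about x gives the same grasp; the last joint's range is limited). The gripper opens to 92 mm and grips with 3 to 60 N. Pads are 19 mm wide; open, the fingers measure 130 mm over their backs; the gripper's body (75 mm by 190 mm) begins 47 mm behind the grasp point.
Start: joints at [71.242, 24.895, 1.432, 90.138, -0.665, 64.973, -4.303], TCP at [0.139, -0.609, 0.246] pointing down, gripper open.
Joint ranges: [-149.89, 149.89], [-25.12, 119.58], [-72.63, 75.52], [4.76, 147.25], [-75.54, 255.54], [6.69, 114.76], [-157.13, 157.13]. Speed limits (degrees/s): [127.2, 127.2, 172.46, 172.46, 180, 180, 180].

### API

Orientations are given as [roll, pitch, yaw] about the fixed x, y, z axes, in that order (R = Rz(yaw) Ry(pitch) Rx(roll)).
In Python, from station import observe, snapshot, camera_model, close_job, tip_reach gives the robot as it stands. The module is installed in compiled form; this text tells all that it offers.
- The arm moves only by the tool send_rows, never from a script. Its argument "motion" is text: rows parted by semicolons, each of 6 numbers parted by spaces: the shift along the tool's x, y, z in m, then the turn, a rotation vector about the tool's x, y, z in degrees. In form: x y z ax ay az; .... A call has 1 to 12 rows; each row is the pose to reach, as a shift and turn from the pose commanded when the call began, along the tool's axes at that moment; what a row does not reach only later rows make up. A row lasts 1/10 s, in which the tool goes at most 50 mm and 8.59 degrees, less where a joint would pass 70% of its speed; a pose out of reach is approached as far as the arm can. A call with a gripper value outside its range is refused whole. "jaw" is the finger opening in m, from 0 to 0.0918, set as the call begins (left out, the last holds). The fingers move at their own pace and stop on an object; "grip_force" is the grip in N (left out, the last holds). Time passes only in rows, so rows that repeat a pose let the fingers close. It gives the time, the measured TCP pose, the force and the opening at its end, in the units of the state.
- observe(): the state, without advancing time (a new reading comes with each control period).
- snapshot(name): name is "scene" or "side" or "wrist"; returns the picture (480x640x3 uint8, blue, green, red); there is no depth.
- camera_model(name): a dict with "fov_y" (degrees; the focal length in pixels is half the picture's height over the tangent of half this angle, whatever the lens; pixels are square), "cx", "cy" (the principal point, pixels), "R" (3x3) and "t" (3): a world point X has camera coordinates R X + t; the wrist camera has in their place "T_tool_cam" (4x4, takes a point from camera to tool coordinates, whose origin is the TCP and whose axes are the tool frame's). Camera axes: x right, y down, z forward; pixel columns grow to the right and rows downward; lengths in m; the calibration is good to about 2 mm. A picture is of the moment at which its call begins: read the wrist's pose just before it. camera_model takes no time and is no camera call.
- close_job(): hands the job in, once; it reports no verdict.
The state is a dict: "time_s": time; "joint_positions": joint angles; "dq": joint speeds; "joint_torque": joint torques, N m; "eef_pos": TCP position; "orientation": TCP orientation; "force": force on the tool from outside, world axes, zero at the start; "moment": the same for the moment, N m; "opening": finger opening in m.
Only numpy, scipy, OpenCV 4.12 (cv2) and the standard library are available. Lean on these libraries where they do the work, as an engineer would, in place of code of your own. Each camera call takes 0.05 s, during which the arm holds its last target.

## Working session

There is one attempt and no reset: what is moved stays moved. The work goes in short steps, Python scripts to look and compute and a tool call to move; the robot and the scene stay as the last step left them, time stands still between calls to the robot, and variables do not carry over. Pictures are saved under pics/ and viewed, and the job is handed in when it is done.

Besides the shell and the picture viewer there is one more tool, called after "Call:" by a JSON object that holds its "method" and its "body", one argument or row to a line. send_rows: Moves the arm, as the interface text tells. Its arguments: {"type":"object","properties":{"motion":{"type":"string"},"jaw":{"type":"number"},"grip_force":{"type":"number"}},"required":["motion"]}

```bash
mkdir -p pics; ls
python3 - <<'E'
from station import *
import cv2
print(observe())
for n in("scene","side","wrist"):
    m=camera_model(n); print(n,m)
    cv2.imwrite(f"pics/{n}0.png",snapshot(n))
print(tip_reach)
E
```

```text
pics
{'time_s': 0.0, 'joint_positions': array([71.24152083, 24.93661468,  1.43195457, 90.19284784, -0.66196736,
       64.9740582 , -4.30327714]), 'dq': array([-0.07596366,  0.01366246,  0.00036997, -0.03537308, -0.02546438,
       -0.0383626 , -0.01452186]), 'joint_torque': array([-2.04864955e-03, -6.67869115e+01,  9.83426683e-01, -3.14467621e+01,
       -6.08344423e-02,  4.28422261e-02,  9.61159481e-05]), 'eef_pos': array([ 0.13911999, -0.60878598,  0.24491815]), 'orientation': array([-173.09133895,   89.90471302,  109.78431346]), 'force': array([-0.22210559,  0.18330675, -0.5410966 ]), 'moment': array([ 0.00191249, -0.01898481, -0.01002307]), 'opening': 0.09165166304701687}
scene {'fov_y': 51.740894717259025, 'cx': 316.79143983469356, 'cy': 233.32205247149616, 'R': array([[-0.7616823 ,  0.64780644,  0.0136708 ],
       [ 0.52455218,  0.62887275, -0.57390249],
       [-0.38037492, -0.42996032, -0.81880952]]), 't': array([ 0.39492568, -0.16988238,  1.33393388])}
side {'fov_y': 48.02516424772234, 'cx': 318.743725673547, 'cy': 237.86531860454596, 'R': array([[-0.96691817, -0.25505472,  0.00404272],
       [-0.13142576,  0.48452983, -0.86484572],
       [ 0.21862416, -0.83676636, -0.50202145]]), 't': array([0.47402332, 0.17738358, 1.18958918])}
wrist {'fov_y': 65.14577626449186, 'cx': 315.5370795087271, 'cy': 233.48921667780073, 'T_tool_cam': array([[ 5.25768373e-04, -2.74776340e-01,  9.61508027e-01,
        -1.38630432e-01],
       [ 1.57557939e-03, -9.61506739e-01, -2.74776833e-01,
         7.45115305e-02],
       [ 9.99998621e-01,  1.65940120e-03, -7.25978949e-05,
        -4.87772926e-04],
       [ 0.00000000e+00,  0.00000000e+00,  0.00000000e+00,
         1.00000000e+00]])}
0.019
```

View pics/scene0.png

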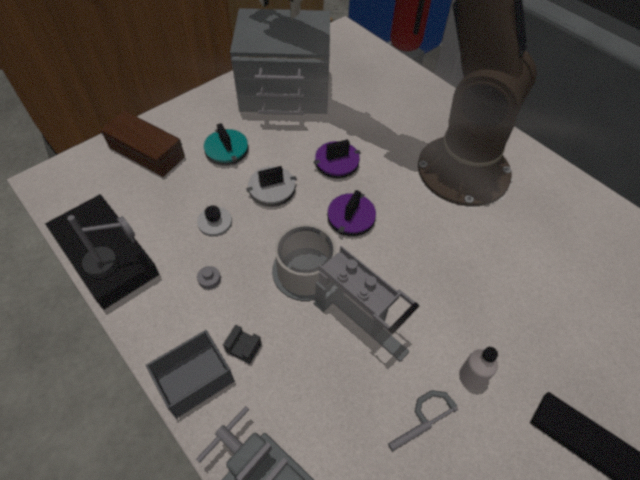

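View pics/side0.png

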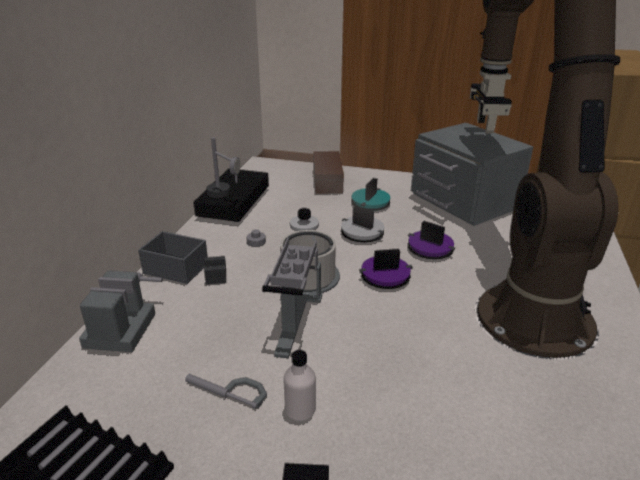

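View pics/wrist0.png

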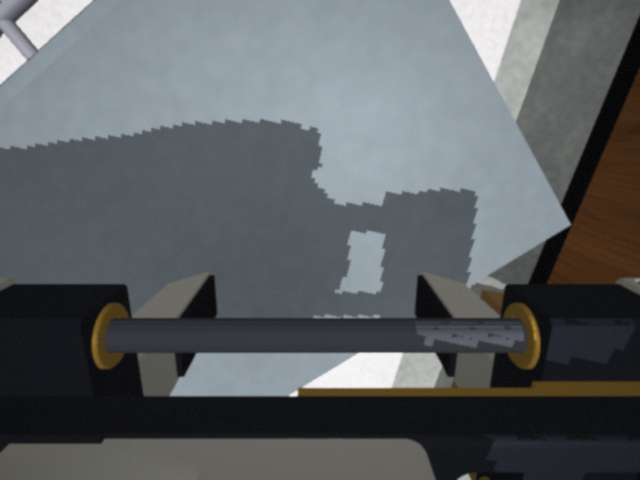

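```bash
cat > h.py <<'E'
import numpy as np, cv2
from station import *
from scipy.spatial.transform import Rotation as Ro
def cam(n,st=None):
    m=camera_model(n); f=240/np.tan(np.radians(m['fov_y']/2))
    if n=='wrist':
        st=st or observe()
        T=np.eye(4);T[:3,:3]=Ro.from_euler('xyz',st['orientation'],degrees=True).as_matrix();T[:3,3]=st['eef_pos']
        W=np.linalg.inv(T@m['T_tool_cam']); R,t=W[:3,:3],W[:3,3]
    else: R,t=np.array(m['R']),np.array(m['t'])
    return f,m['cx'],m['cy'],R,t
def proj(c,X):
    f,cx,cy,R,t=c; X=np.atleast_2d(X); p=X@R.T+t
    return np.c_[f*p[:,0]/p[:,2]+cx,f*p[:,1]/p[:,2]+cy]
def onz(c,uv,z):
    f,cx,cy,R,t=c; d=R.T@np.array([(uv[0]-cx)/f,(uv[1]-cy)/f,1]); o=-R.T@t
    return o+d*(z-o[2])/d[2]
def tri(cs,uvs):
    A=[];b=[]
    for c,uv in zip(cs,uvs):
        f,cx,cy,R,t=c; d=R.T@np.array([(uv[0]-cx)/f,(uv[1]-cy)/f,1]); d/=np.linalg.norm(d); o=-R.T@t
        P=np.eye(3)-np.outer(d,d);A.append(P);b.append(P@o)
    X,*_=np.linalg.lstsq(np.vstack(A),np.hstack(b),rcond=None)
    return X
def crop(img,x0,y0,w,h,s,name):
    cv2.imwrite(name,cv2.resize(img[y0:y0+h,x0:x0+w],None,fx=s,fy=s,interpolation=cv2.INTER_CUBIC))
E
python3 - <<'E'
from h import *
a=cv2.imread('pics/scene0.png');b=cv2.imread('pics/side0.png')
crop(a,240,150,200,150,4,'pics/c1.png');crop(a,260,220,160,120,5,'pics/c2.png');crop(b,250,170,160,120,5,'pics/c3.png');crop(b,250,210,110,150,4,'pics/c4.png')
E
```

```text
(no output)
```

View pics/c1.png

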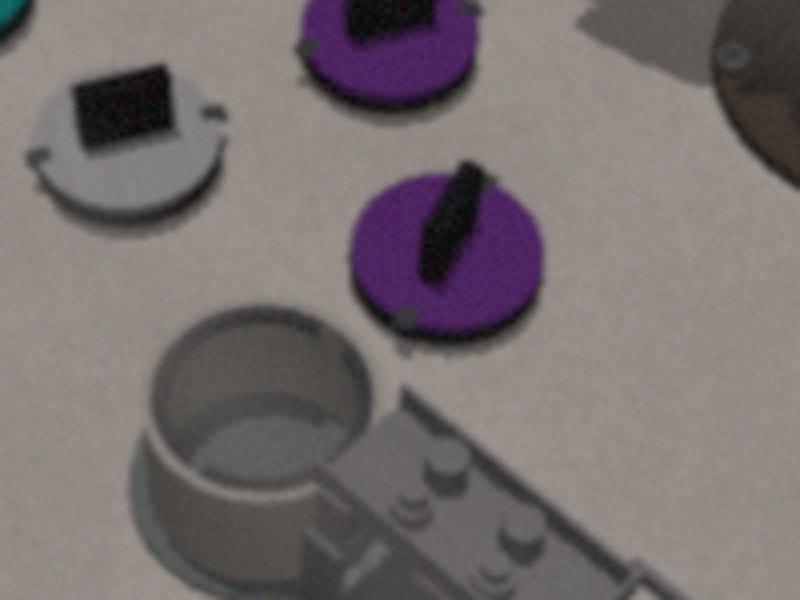

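View pics/c2.png

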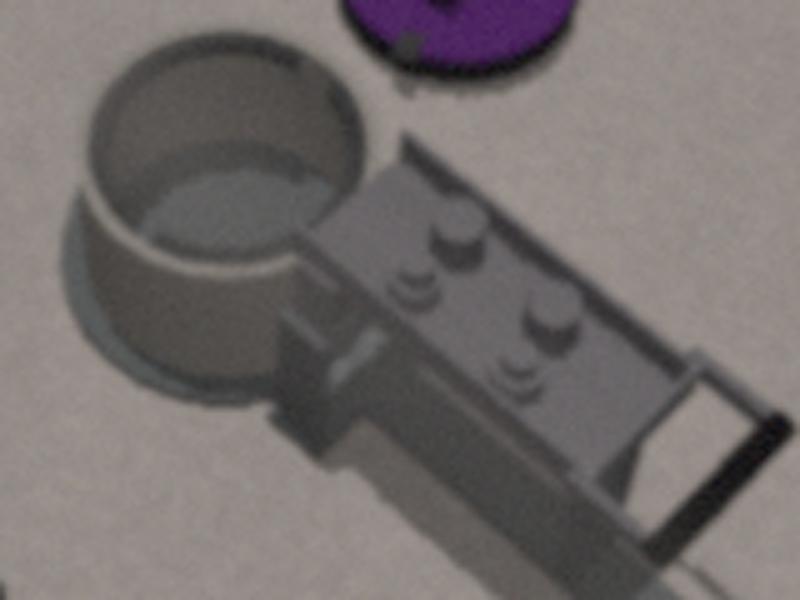

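View pics/c3.png

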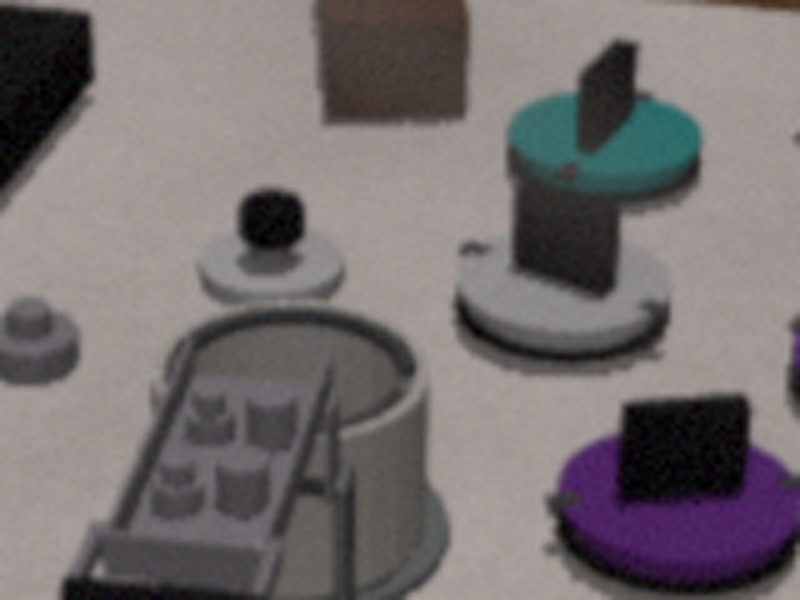

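View pics/c4.png

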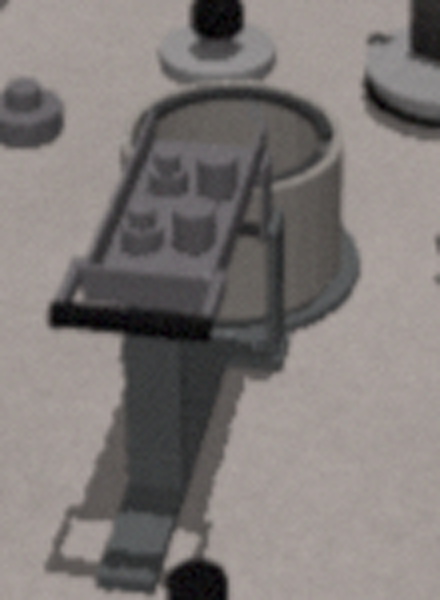

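Run:
```python
from h import *
from scipy.optimize import least_squares
S=cam('scene');D=cam('side')
def fit(c,uvs,z,r):
    P=np.array([onz(c,u,z)[:2] for u in uvs])
    f=least_squares(lambda q:np.hypot(*(P-q).T)-r,P.mean(0)); return f.x,f.fun*1e3
s2=lambda x,y:(260+(x+.5)/5-.5,220+(y+.5)/5-.5)
c3=lambda x,y:(250+(x+.5)/5-.5,170+(y+.5)/5-.5)
c4=lambda x,y:(250+(x+.5)/4-.5,210+(y+.5)/4-.5)
c1=lambda x,y:(240+(x+.5)/4-.5,150+(y+.5)/4-.5)
for r,pts in((.066,[(225,32),(88,150),(105,70) ,(330,75),(367,150),(110,220),(200,275)]),):
    print('drum scene',fit(S,[s2(*p) for p in pts],.095,r))
print('drum side',fit(D,[c3(*p) for p in [(290,303),(195,330),(152,385),(385,322),(428,375),(400,420)]],.095,.066))
for a,b in (((655,557),(52,315)),((784,425),(212,328))):
    u=s2(*a);v=c4(*b); print('bar',tri([S,D],[u,v]),onz(S,u,.144),onz(D,v,.144))
# cap: flange top edge? grip top corners
print('cap bar top scene', [onz(S,c1(*p),.078) for p in [(72,86),(165,66),(85,92) ,(172,72)]])
print('cap tabs scene',[onz(S,c1(*p),.026) for p in [(37,156),(214,112)]])
print('cap tabs side',[onz(D,c3(*p),.026) for p in [(475,248),(652,307)]])
for n,c,p in(('hinge',0,0),):pass
```

```text
drum scene (array([ 0.52926448, -0.02905036]), array([-3.37936939, -6.41963086,  2.07471165, -5.89877645, -5.28293101,
       -5.50227476, -2.7318477 ]))
drum side (array([ 0.52316328, -0.02370658]), array([ 1.68457995, -3.24106873,  0.64752053,  0.27483496, -1.63470348,
       -0.43543723]))
bar [0.54127089 0.23376607 0.14098702] [0.54243104 0.23435985 0.144     ] [0.53974186 0.23785456 0.144     ]
bar [0.46403574 0.22653885 0.14171704] [0.46639228 0.22794212 0.144     ] [0.4624939  0.22802033 0.144     ]
cap bar top scene [array([ 0.46468735, -0.28965755,  0.078     ]), array([ 0.41046559, -0.26627777,  0.078     ]), array([ 0.46149277, -0.28060104,  0.078     ]), array([ 0.41022037, -0.25956311,  0.078     ])]
cap tabs scene [array([ 0.49232936, -0.29673361,  0.026     ]), array([ 0.38304247, -0.25401106,  0.026     ])]
cap tabs side [array([ 0.49231841, -0.29566483,  0.026     ]), array([ 0.38416387, -0.2542321 ,  0.026     ])]
```

```bash
cat >> h.py <<'E'
def Rt(psi):
    "tool x down, tool z horizontal at heading psi deg"
    z=np.array([np.cos(np.radians(psi)),np.sin(np.radians(psi)),0]);x=np.array([0,0,-1.]);return np.c_[x,np.cross(z,x),z]
def cur():
    s=observe();return Ro.from_euler('xyz',s['orientation'],degrees=True).as_matrix(),s['eef_pos'],s
def rel(p,psi=None):
    R,q,s=cur(); R2=R if psi is None else Rt(psi)
    return np.round(np.r_[R.T@(np.array(p)-q),Ro.from_matrix(R.T@R2).as_rotvec(degrees=True)],4)
E
python3 - <<'E'
from h import *
R,q,s=cur();print(R.round(3),np.degrees(np.arctan2(R[1,2],R[0,2])))
for psi in(95.4,-84.6): print(rel([.505,.2,.33],psi))
E
```

```text
[[-0.     0.975  0.223]
 [ 0.001  0.223 -0.975]
 [-1.    -0.    -0.001]] -77.1219203355972
[-8.410000e-02  5.369000e-01 -7.072000e-01 -1.725219e+02 -1.760000e-02
 -1.002000e-01]
[-0.0841  0.5369 -0.7072  7.4781 -0.0664  0.0117]
```

Call:
{"method": "send_rows", "body": {
  "motion": "-0.085 0 0 0 0 0; -0.085 0 0 0 0 0; -0.085 0.244 -0.321 -78 0 0; -0.085 0.244 -0.321 -78 0 0; -0.085 0.244 -0.321 -78 0 0; -0.085 0.244 -0.321 -78 0 0; -0.085 0.244 -0.321 -78 0 0; -0.085 0.244 -0.321 -78 0 0; -0.085 0.244 -0.321 -78 0 0; -0.085 0.244 -0.321 -78 0 0; -0.085 0.244 -0.321 -78 0 0; -0.085 0.244 -0.321 -78 0 0",
  "jaw": 0.06,
  "grip_force": 15
}}

```text
time_s: 1.35
eef_pos: [0.306, -0.2408, 0.3308]
orientation: [-96.0, 90.0, -94.8]
force: [-0.4, -0.3, -0.0]
opening: 0.0599
```

Run:
```python
from h import *
print(observe()['joint_positions'].round(1),rel([.503,.231,.33],95.4))
```

```text
[ 53.   -0.2 -22.2 110.3  -0.   69.8  32. ] [ 5.00000e-04  4.67500e-01  2.07000e-01 -9.41767e+01 -3.20000e-02
  2.40000e-02]
```

Call:
{"method": "send_rows", "body": {
  "motion": "0 0.467 0.207 -94.2 0 0; 0 0.467 0.207 -94.2 0 0; 0 0.467 0.207 -94.2 0 0; 0 0.467 0.207 -94.2 0 0; 0 0.467 0.207 -94.2 0 0; 0 0.467 0.207 -94.2 0 0; 0 0.467 0.207 -94.2 0 0; 0 0.467 0.207 -94.2 0 0; 0 0.467 0.207 -94.2 0 0; 0 0.467 0.207 -94.2 0 0; 0 0.467 0.207 -94.2 0 0; 0 0.467 0.207 -94.2 0 0"
}}

```text
time_s: 2.55
eef_pos: [0.5063, 0.2291, 0.3294]
orientation: [59.6, 89.9, 154.7]
force: [0.1, -0.8, 0.3]
opening: 0.0601
```

Run:
```python
from h import *
import pickle
s=observe();im=snapshot('wrist');cv2.imwrite('pics/w1.png',im);pickle.dump((im,s),open('w1.pkl','wb'))
print(s['eef_pos'],s['joint_positions'].round(1))
```

```text
[0.50632147 0.22906923 0.3294298 ] [  8.6  23.9 -54.5  89.3  19.6  77.1  47.1]
```

View pics/w1.png

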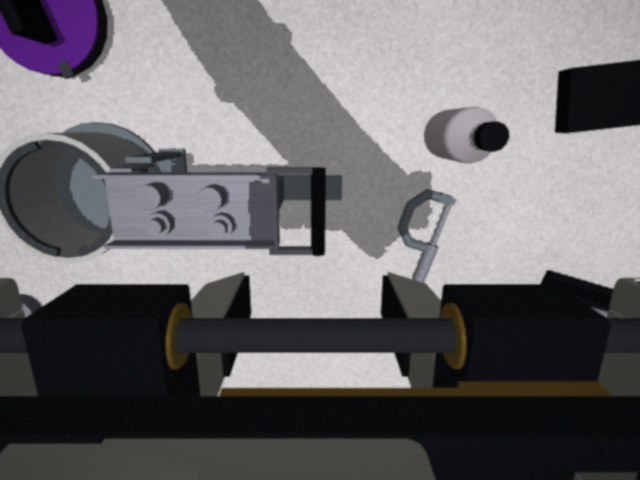

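Run:
```python
from h import *
import pickle
im,s=pickle.load(open('w1.pkl','rb'))
crop(im,0,110,200,150,4,'pics/w1a.png');crop(im,240,140,120,130,4,'pics/w1b.png')
W=cam('wrist',s)
for z,uv in((.144,(318,170)),(.144,(318,253)),(.144,(318,212))): print(onz(W,uv,z))
y=np.array([-.094,.9956]);x=np.array([.9956,.094])
for b in ([.503,.231],):
  for lx in(-.0385,.0385): print(proj(W,[*(np.array(b)+lx*x),.144]))
```

```text
[0.46825933 0.22881349 0.144     ]
[0.54295703 0.23572558 0.144     ]
[0.50489976 0.23220398 0.144     ]
[[316.71637346 165.62516533]]
[[316.95358414 251.20986806]]
```

View pics/w1a.png

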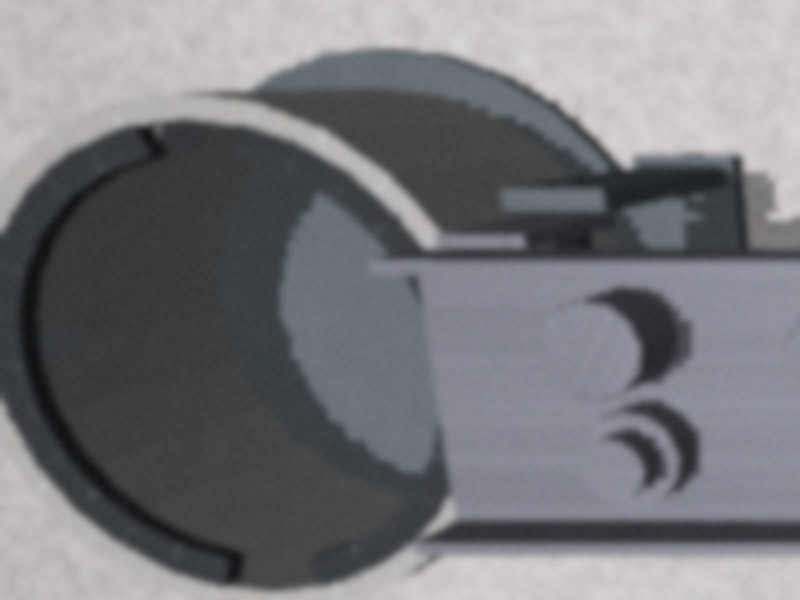

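View pics/w1b.png

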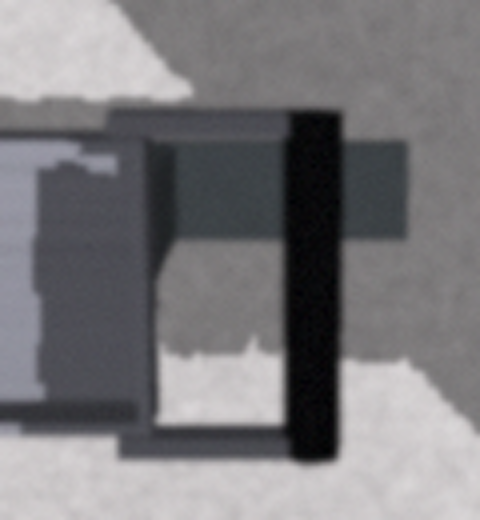

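Run:
```python
from h import *
print(rel([.5045,.232,.150],95.3), rel([.5045,.232,.20],95.3))
```

```text
[ 0.1796  0.0008  0.0047 -0.5608  0.0021 -0.1249] [ 0.1296  0.0009  0.0047 -0.5608  0.0021 -0.1249]
```

Call:
{"method": "send_rows", "body": {
  "motion": "0.04 0.0008 0.0035 -0.5 0 0; 0.08 0.0008 0.0035 -0.5 0 0; 0.11 0.0008 0.0035 -0.5 0 0; 0.13 0.0008 0.0035 -0.5 0 0; 0.13 0.0008 0.0035 -0.5 0 0; 0.13 0.0008 0.0035 -0.5 0 0",
  "jaw": 0.026
}}

```text
time_s: 3.2
eef_pos: [0.5049, 0.2299, 0.2013]
orientation: [-172.2, 89.9, -76.9]
force: [-0.3, 0.1, 0.0]
opening: 0.0263
```

Run:
```python
from h import *
s=observe();cv2.imwrite('pics/w2.png',snapshot('wrist'));crop(snapshot('scene'),300,200,160,120,5,'pics/s2.png')
print(rel([.5045,.232,.150],95.3),s['eef_pos'],s['joint_positions'].round(1))
```

```text
[0.0523 0.0008 0.0009 0.086  0.0164 0.1237] [0.50487701 0.22989729 0.2012694 ] [  6.   29.7 -51.3 100.4  25.9  62.6  41.3]
```

View pics/w2.png

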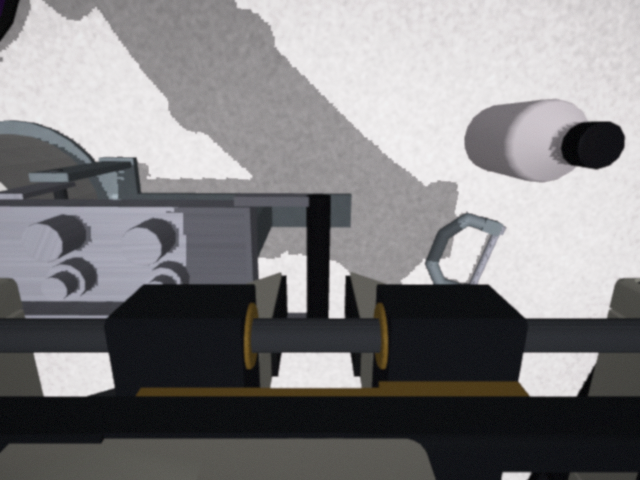

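View pics/s2.png

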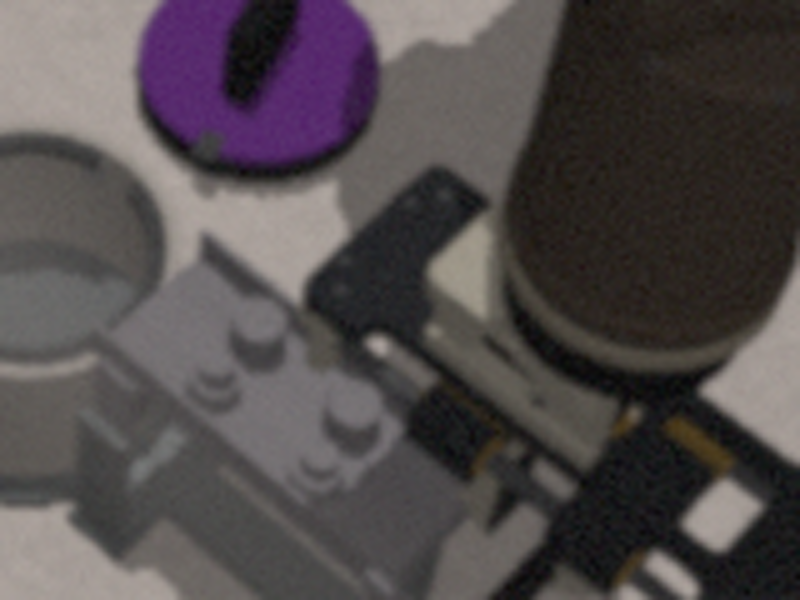

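Call:
{"method": "send_rows", "body": {
  "motion": "0.03 0.0005 0.001 0 0 0; 0.051 0.0005 0.001 0 0 0; 0.051 0.0005 0.001 0 0 0; 0.051 0.0005 0.001 0 0 0"
}}

```text
time_s: 3.7
eef_pos: [0.5043, 0.2327, 0.151]
orientation: [-70.2, 89.9, 25.3]
force: [-0.3, 0.5, 0.2]
opening: 0.0263
```

Call:
{"method": "send_rows", "body": {
  "motion": "0 0 0 0 0 0; 0 0 0 0 0 0; 0 0 0 0 0 0; 0 0 0 0 0 0; 0 0 0 0 0 0",
  "jaw": 0.005,
  "grip_force": 20
}}

```text
time_s: 4.2
eef_pos: [0.5047, 0.2312, 0.151]
orientation: [-142.5, 89.8, -47.1]
force: [-1.0, -6.7, 7.0]
opening: 0.0123
```

Run:
```python
from h import *
R,q,s=cur();print(q,s['force'],s['opening'],R.round(4))
b=np.array([.5045,.232]);y=np.array([-.0924,.9957]);h=b-.176*y
# arc rows relative to start, tool x=-z world, tool z=+y drum
r=np.hypot(.176,.058);a0=np.arctan2(.058,.176)
for th in np.arange(0.1,1.16,.05): 
    print(round(th,2),'x',round(-(r*np.sin(a0+th)-.058),4),'z',round(r*np.cos(a0+th)-.176,4))
```

```text
[0.50471003 0.23120003 0.15097587] [-0.99906051 -6.74086343  7.04498021] 0.012259351347990305 [[ 0.0019 -0.9954 -0.0956]
 [-0.002  -0.0956  0.9954]
 [-1.     -0.0017 -0.0022]]
0.1 x -0.0173 z -0.0067
0.15 x -0.0256 z -0.0106
0.2 x -0.0338 z -0.015
0.25 x -0.0417 z -0.0198
0.3 x -0.0494 z -0.025
0.35 x -0.0568 z -0.0306
0.4 x -0.064 z -0.0365
0.45 x -0.0708 z -0.0427
0.5 x -0.0773 z -0.0494
0.55 x -0.0834 z -0.0563
0.6 x -0.0892 z -0.0635
0.65 x -0.0947 z -0.071
0.7 x -0.0997 z -0.0788
0.75 x -0.1044 z -0.0868
0.8 x -0.1087 z -0.095
0.85 x -0.1125 z -0.1034
0.9 x -0.1159 z -0.112
0.95 x -0.1189 z -0.1208
1.0 x -0.1214 z -0.1297
1.05 x -0.1235 z -0.1387
1.1 x -0.1252 z -0.1479
1.15 x -0.1263 z -0.157
```

Call:
{"method": "send_rows", "body": {
  "motion": "-0.009 0 -0.003 0 0 0; -0.017 0 -0.007 0 0 0; -0.0256 0 -0.0106 0 0 0; -0.034 0 -0.015 0 0 0; -0.0417 0 -0.0198 0 0 0; -0.0494 0 -0.025 0 0 0; -0.0568 0 -0.0306 0 0 0; -0.064 0 -0.0365 0 0 0"
}}

```text
time_s: 5.0
eef_pos: [0.5076, 0.1967, 0.2148]
orientation: [-37.2, 89.9, 58.4]
force: [5.4, 2.1, -2.9]
opening: 0.0123
```

Run:
```python
from h import *
R,q,s=cur();print(q,s['force'],s['opening'],s['joint_positions'].round(1))
crop(snapshot('side'),210,170,200,150,4,'pics/s3.png')
```

```text
[0.50757243 0.19671614 0.21481572] [ 5.35745523  2.12397092 -2.92186067] 0.01225369440011153 [ 10.6  28.1 -52.4 100.9  24.6  63.3  45.7]
```

View pics/s3.png

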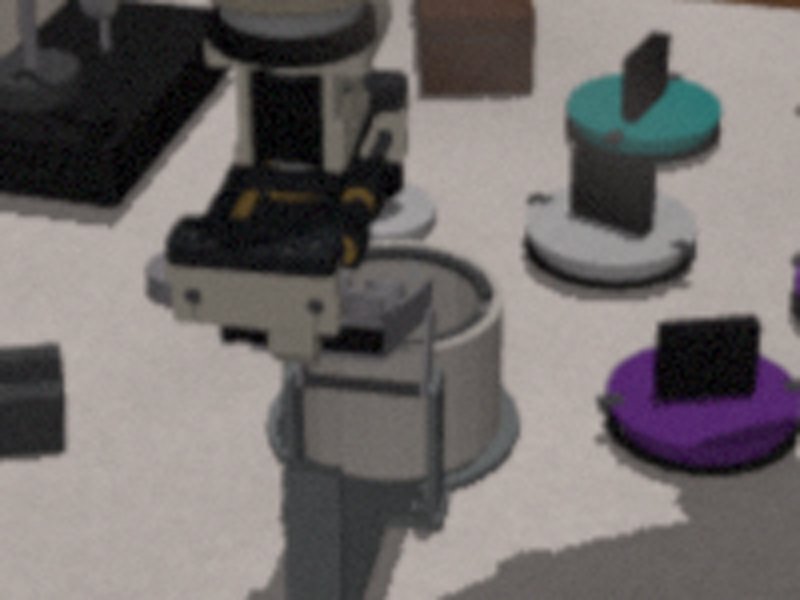

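Call:
{"method": "send_rows", "body": {
  "motion": "-0.0068 0 -0.0062 0 0 0; -0.0133 0 -0.0129 0 0 0; -0.0194 0 -0.0198 0 0 0; -0.0252 0 -0.027 0 0 0; -0.0307 0 -0.0345 0 0 0; -0.0357 0 -0.0423 0 0 0; -0.0404 0 -0.0503 0 0 0; -0.0447 0 -0.0585 0 0 0; -0.0485 0 -0.0669 0 0 0; -0.0519 0 -0.0755 0 0 0; -0.0549 0 -0.0843 0 0 0; -0.0574 0 -0.0932 0 0 0"
}}

```text
time_s: 6.25
eef_pos: [0.5157, 0.1058, 0.2728]
orientation: [-17.7, 89.8, 78.1]
force: [-2.5, 2.9, 8.3]
opening: 0.0122
```

Call:
{"method": "send_rows", "body": {
  "motion": "-0.0021 0 -0.009 0 0 0; -0.0025 0 -0.011 0 0 0; -0.0025 0 -0.011 0 0 0; -0.0025 0 -0.011 0 0 0; -0.0025 0 -0.011 0 0 0; -0.0025 0 -0.011 0 0 0; -0.0025 0 -0.011 0 0 0; -0.0025 0 -0.011 0 0 0; -0.0025 0 -0.011 0 0 0; -0.0025 0 -0.011 0 0 0"
}}

```text
time_s: 7.25
eef_pos: [0.5167, 0.0945, 0.2751]
orientation: [-16.3, 89.9, 79.4]
force: [-2.6, 1.4, 11.0]
opening: 0.0118
```

Run:
```python
from h import *
R,q,s=cur();print(q,s['force'],s['opening'],s['joint_positions'].round(1))
crop(snapshot('side'),210,150,200,150,4,'pics/s4.png')
crop(snapshot('scene'),220,180,200,150,4,'pics/s5.png')
```

```text
[0.51670223 0.09446524 0.27508808] [-2.59072593  1.40226158 11.00396109] 0.011783958273334616 [ 24.4  23.  -54.7  98.4  19.9  68.9  60.3]
```

View pics/s4.png

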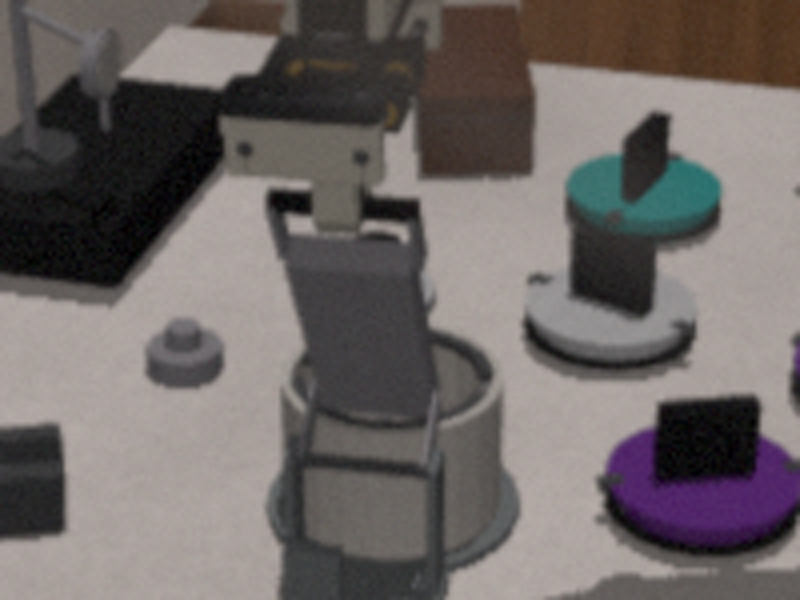

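View pics/s5.png

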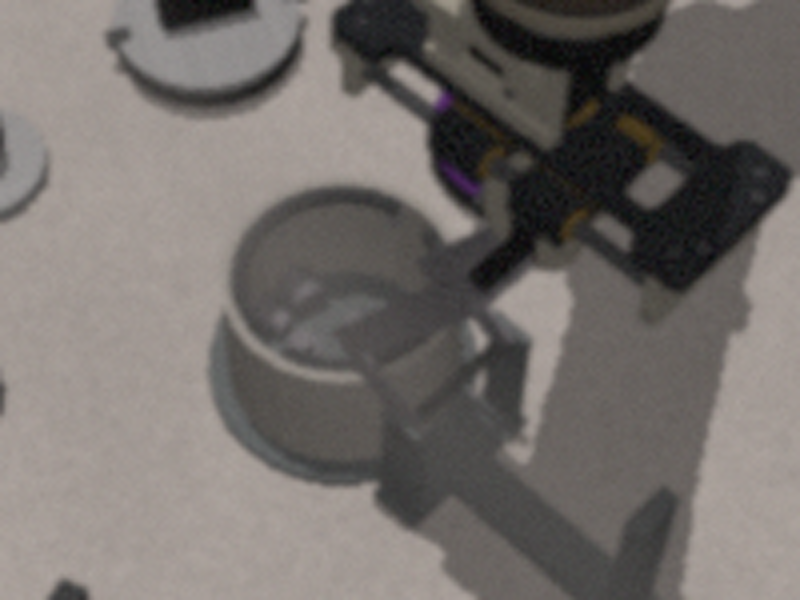

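Run:
```python
from h import *
cv2.imwrite('pics/w3.png',snapshot('wrist'))
```

```text
(no output)
```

View pics/w3.png

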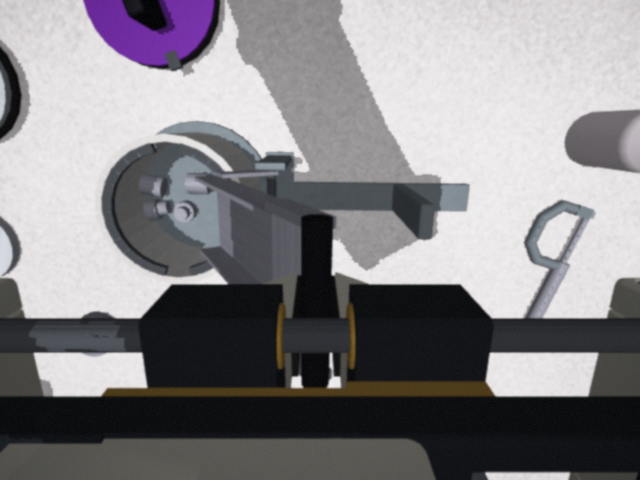

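Call:
{"method": "send_rows", "body": {
  "motion": "0.0025 0 0.011 0 0 0; 0.008 0 0.0287 0 0 0; 0.0152 0 0.0457 0 0 0; 0.0242 0 0.0619 0 0 0; 0.0347 0 0.0772 0 0 0; 0.0466 0 0.0913 0 0 0; 0.0599 0 0.1042 0 0 0; 0.0745 0 0.1157 0 0 0; 0.0901 0 0.1257 0 0 0; 0.1066 0 0.134 0 0 0; 0.1155 0 0.1377 0 0 0; 0.1235 0 0.1405 0 0 0"
}}

```text
time_s: 8.6
eef_pos: [0.5044, 0.2313, 0.1505]
orientation: [-168.0, 89.8, -72.4]
force: [0.7, -15.4, 31.5]
opening: 0.0123
```

Call:
{"method": "send_rows", "body": {
  "motion": "0 0 0 0 0 0; 0 0 0 0 0 0; 0 0 0 0 0 0"
}}

```text
time_s: 8.9
eef_pos: [0.5043, 0.2311, 0.1502]
orientation: [-171.9, 89.9, -76.4]
force: [5.4, -4.0, -1.0]
opening: 0.0123
```

Run:
```python
from h import *
R,q,s=cur();print(q,s['force'],s['opening'],s['joint_positions'].round(1))
crop(snapshot('side'),210,170,200,150,4,'pics/s6.png')
```

```text
[0.50427814 0.23111774 0.15017466] [ 5.41872539 -4.03305667 -1.04395053] 0.012315891741388987 [  4.1  32.9 -49.3 103.7  29.4  57.2  38.4]
```

View pics/s6.png

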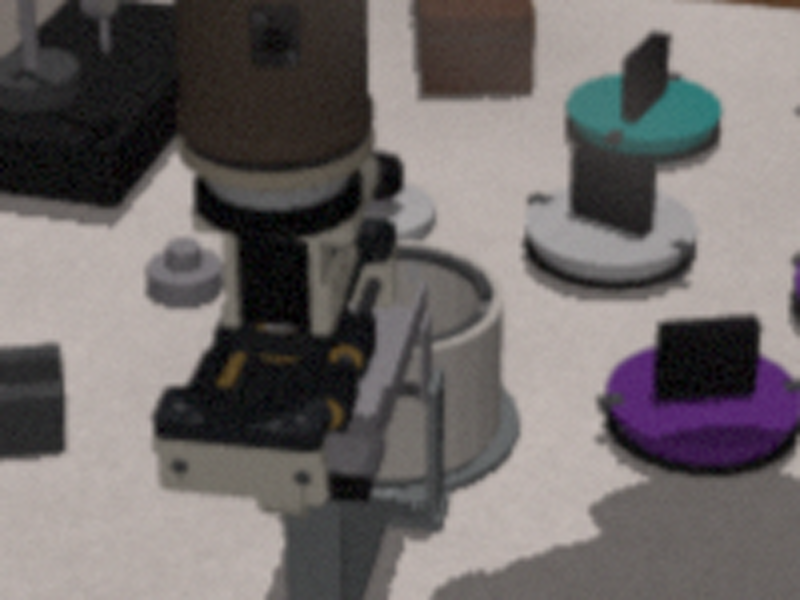

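Call:
{"method": "send_rows", "body": {
  "motion": "0 0 0 0 0 0; 0 0 0 0 0 0; 0 0 0 0 0 0; -0.03 0 0 0 0 0; -0.08 0 0 0 0 0; -0.13 0 0 0 0 0; -0.18 0 0 0 0 0; -0.2 0 0 0 0 0",
  "jaw": 0.026
}}

```text
time_s: 9.75
eef_pos: [0.5039, 0.234, 0.3551]
orientation: [-62.7, 89.7, 33.0]
force: [0.8, -0.1, -0.6]
opening: 0.026
```

Run:
```python
from h import *
R,q,s=cur();print(q,s['force'],s['opening'],s['joint_positions'].round(1))
print(rel([.53,-.03,.36],95.3),rel([.437,-.275,.36],68.6))
```

```text
[0.50388424 0.23399091 0.3551134 ] [ 0.7797125  -0.14156885 -0.57603764] 0.025961048488696684 [  8.5  22.8 -55.2  87.1  19.   79.7  47.7]
[-5.600e-03 -1.000e-04 -2.653e-01  3.419e-01  1.467e-01  2.819e-01] [-6.70000e-03  1.16600e-01 -4.99900e-01  2.70419e+01  2.09800e-01
  2.42700e-01]
```

Call:
{"method": "send_rows", "body": {
  "motion": "0 0 -0.05 0 0 0; 0 0 -0.1 0 0 0; 0 0 -0.15 0 0 0; 0 0 -0.2 0 0 0; -0.005 0 -0.25 0 0.15 0.28; -0.005 0 -0.265 0.3 0.15 0.28; -0.005 0 -0.265 0.3 0.15 0.28; -0.005 0 -0.265 0.3 0.15 0.28; -0.005 0 -0.265 0.3 0.15 0.28",
  "jaw": 0.06
}}

```text
time_s: 10.65
eef_pos: [0.5292, -0.0292, 0.3553]
orientation: [112.6, 89.7, -152.0]
force: [-0.9, -0.3, 0.2]
opening: 0.06
```

Run:
```python
from h import *
import pickle
s=observe();im=snapshot('wrist');cv2.imwrite('pics/w4.png',im);pickle.dump((im,s),open('w4.pkl','wb'))
print(s['eef_pos'],s['dq'].round(1),s['joint_positions'].round(1))
```

```text
[ 0.52921724 -0.02917188  0.35528262] [-0.3 -0.1  0.1 -0.1  0.2  0.   0.1] [ 37.1  19.8 -53.6  90.   16.2  78.7  77.3]
```

View pics/w4.png

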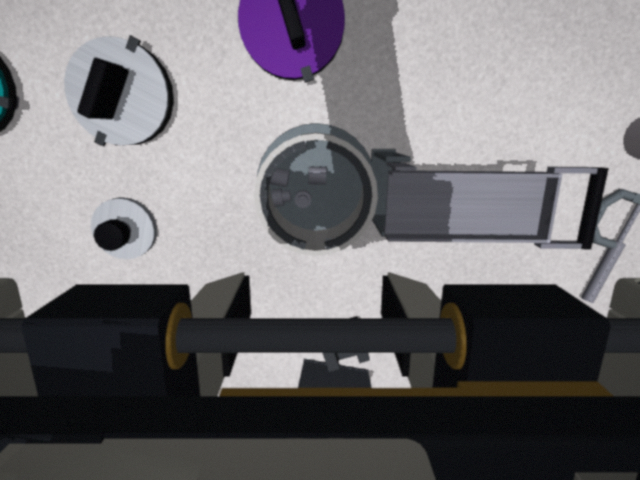

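Run:
```python
from h import *
import pickle
im,s=pickle.load(open('w4.pkl','rb'));W=cam('wrist',s)
v=im[120:260,245:390].copy()
v=cv2.resize(v,None,fx=5,fy=5,interpolation=cv2.INTER_CUBIC)
v=cv2.convertScaleAbs(v,alpha=1.6)
import math
def circ(c,r,z,col):
    a=np.radians(np.arange(0,360,3));P=np.c_[c[0]+r*np.cos(a),c[1]+r*np.sin(a),np.full(a.size,z)]
    for p in proj(W,P): cv2.circle(v,tuple(int(round(q)) for q in ((p-[245,120]+.5)*5-.5)),1,col,-1)
c=(.5287,-.0289)
circ(c,.066,.095,(0,0,255));circ(c,.052,.095,(0,255,255))
cv2.imwrite('pics/w4a.png',v)
```

```text
(no output)
```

View pics/w4a.png

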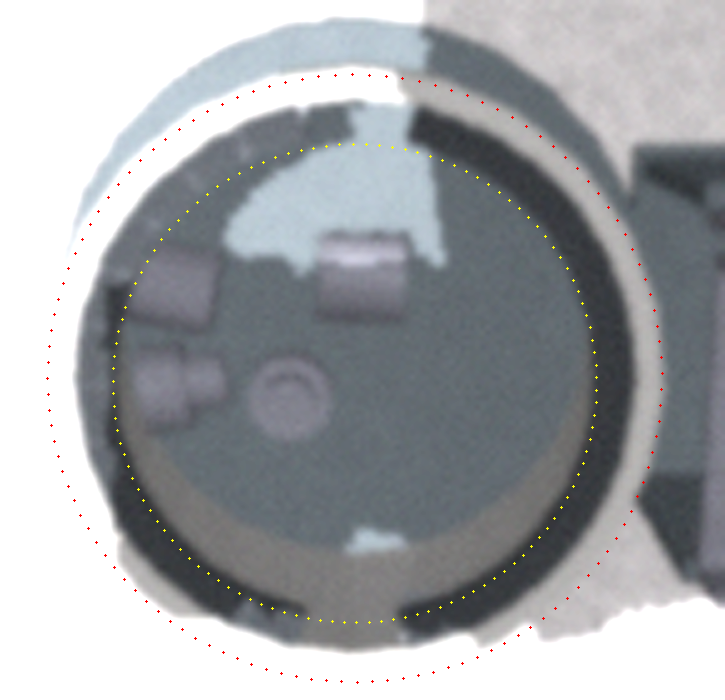

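```bash
cat > dr.py <<'E'
from h import *
import pickle,sys
im,s=pickle.load(open('w4.pkl','rb'));W=cam('wrist',s)
def draw(c,ang,name,z=.095):
    g=im[120:260,245:390].astype(float); 
    v=cv2.resize(np.clip((g/255)**.8*255,0,255).astype(np.uint8),None,fx=5,fy=5,interpolation=cv2.INTER_CUBIC)
    def pts(P,col):
        for p in proj(W,P): cv2.circle(v,tuple(int(round(q)) for q in ((p-[245,120]+.5)*5-.5)),1,col,-1)
    a=np.radians(np.arange(0,360,6))
    for r,col,zz in((.066,(0,0,255),z),(.052,(0,255,255),z),(.058,(0,255,0),z)):
        pts(np.c_[c[0]+r*np.cos(a),c[1]+r*np.sin(a),np.full(a.size,zz)],col)
    ca,sa=np.cos(np.radians(ang)),np.sin(np.radians(ang))
    for sg in(1,-1):
        for yy in(-.011,.011):
            rr=np.linspace(.045,.062,15)*sg
            pts(np.c_[c[0]+ca*rr-sa*yy,c[1]+sa*rr+ca*yy,np.full(15,z)],(255,0,255))
    cv2.imwrite(name,v)
draw((float(sys.argv[1]),float(sys.argv[2])),float(sys.argv[3]),sys.argv[4])
E
python3 dr.py .5275 -.0289 5.3 pics/d1.png
```

```text
(no output)
```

View pics/d1.png

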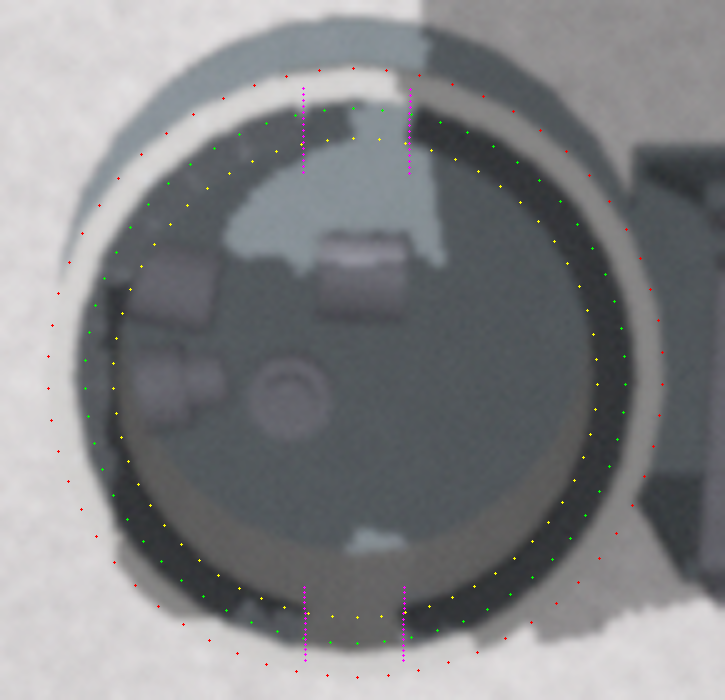

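Run:
```python
from h import *
import pickle
im,s=pickle.load(open('w4.pkl','rb'));W=cam('wrist',s)
print([onz(W,p,.027) for p in((133,43),(100,139))])
print(rel([.437,-.275,.30],68.6))
```

```text
[array([ 0.38461776, -0.2504111 ,  0.027     ]), array([ 0.49469104, -0.2937708 ,  0.027     ])]
[ 0.0564  0.115  -0.2357 26.8686 -0.1877 -0.2351]
```

Call:
{"method": "send_rows", "body": {
  "motion": "0 0.025 -0.043 6 0 0; 0 0.05 -0.085 12 0 0; 0 0.07 -0.127 18 0 0; 0.01 0.09 -0.17 24 0 0; 0.03 0.108 -0.21 26.9 -0.19 -0.23; 0.056 0.115 -0.236 26.9 -0.19 -0.23; 0.056 0.115 -0.236 26.9 -0.19 -0.23; 0.056 0.115 -0.236 26.9 -0.19 -0.23; 0.056 0.115 -0.236 26.9 -0.19 -0.23; 0.056 0.115 -0.236 26.9 -0.19 -0.23"
}}

```text
time_s: 11.7
eef_pos: [0.4376, -0.2756, 0.3013]
orientation: [-105.1, 89.9, -36.5]
force: [0.4, -0.6, 0.8]
opening: 0.0598
```

Run:
```python
from h import *
import pickle
s=observe();im=snapshot('wrist');cv2.imwrite('pics/w5.png',im);pickle.dump((im,s),open('w5.pkl','wb'))
print(s['eef_pos'],s['dq'].round(1),s['joint_positions'].round(1))
crop(im,160,60,280,220,2.8,'pics/w5a.png')
```

```text
[ 0.43764844 -0.27555375  0.30130248] [ 0.3 -0.   0.4  0.   0.1 -0.   0.1] [ 60.2  17.6 -43.4  97.6  12.9  69.8  82.2]
```

View pics/w5.png

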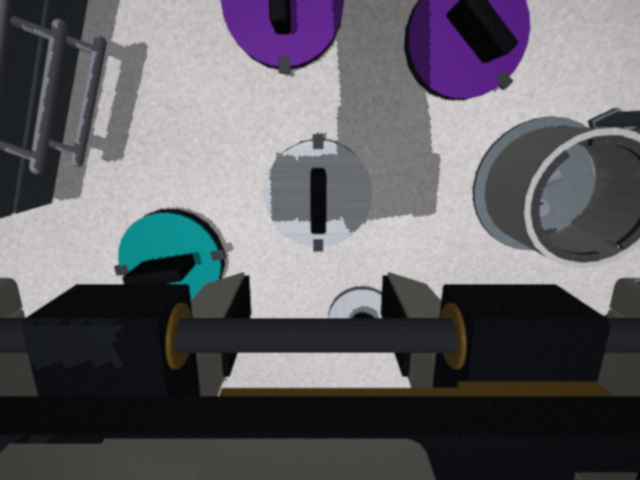

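View pics/w5a.png

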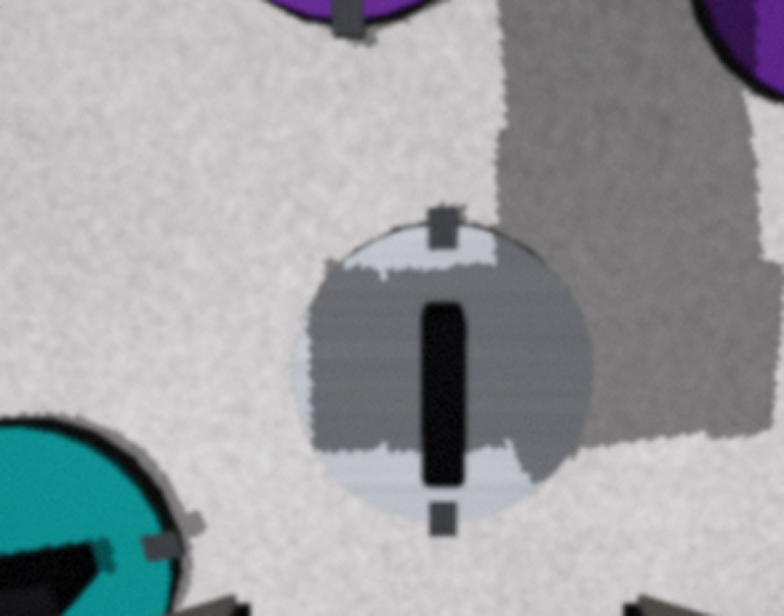

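Run:
```python
from h import *
import pickle
im,s=pickle.load(open('w5.pkl','rb'));W=cam('wrist',s)
f=lambda x,y:(160+(x+.5)/2.8-.5,60+(y+.5)/2.8-.5)
a,b=onz(W,f(443,303),.078),onz(W,f(443,487),.078);print(a,b,(a+b)/2,np.linalg.norm(a-b))
a,b=onz(W,f(443,228),.027),onz(W,f(443,519),.027);print(a,b,(a+b)/2,np.linalg.norm(a-b),np.degrees(np.arctan2(*(b-a)[[1,0]])))
c=((a+b)/2)[:2]
v=cv2.resize(im[130:260,255:385],None,fx=5,fy=5,interpolation=cv2.INTER_CUBIC)
def dr(c,ang):
    an=np.radians(np.arange(0,360,6));pp=[]
    for r,z,col in((.06,.028,(0,0,255)),(.06,.018,(0,255,0))):
        P=np.c_[c[0]+r*np.cos(an),c[1]+r*np.sin(an),np.full(an.size,z)]
        for p in proj(W,P): cv2.circle(v,tuple(int(round(q)) for q in ((p-[255,130]+.5)*5-.5)),1,col,-1)
    ca,sa=np.cos(np.radians(ang)),np.sin(np.radians(ang))
    for z,col in((.078,(0,255,255)),(.028,(255,0,255))):
        P=[[c[0]+ca*x-sa*y,c[1]+sa*x+ca*y,z] for x in(-.031,.031) for y in(-.008,.008)]
        for p in proj(W,P): cv2.circle(v,tuple(int(round(q)) for q in ((p-[255,130]+.5)*5-.5)),3,col,-1)
dr(c,-21.5);cv2.imwrite('pics/w5b.png',v)
print(rel([*c,.06],68.5))
```

```text
[ 0.40594181 -0.25979646  0.078     ] [ 0.46678849 -0.2834721   0.078     ] [ 0.43636515 -0.27163428  0.078     ] 0.065290541624585
[ 0.38482492 -0.25121977  0.027     ] [ 0.49346216 -0.29349087  0.027     ] [ 0.43914354 -0.27235532  0.027     ] 0.11657141606386993 -21.261170570607824
[ 0.2412  0.      0.004   0.0266 -0.0327  0.0791]
```

View pics/w5b.png

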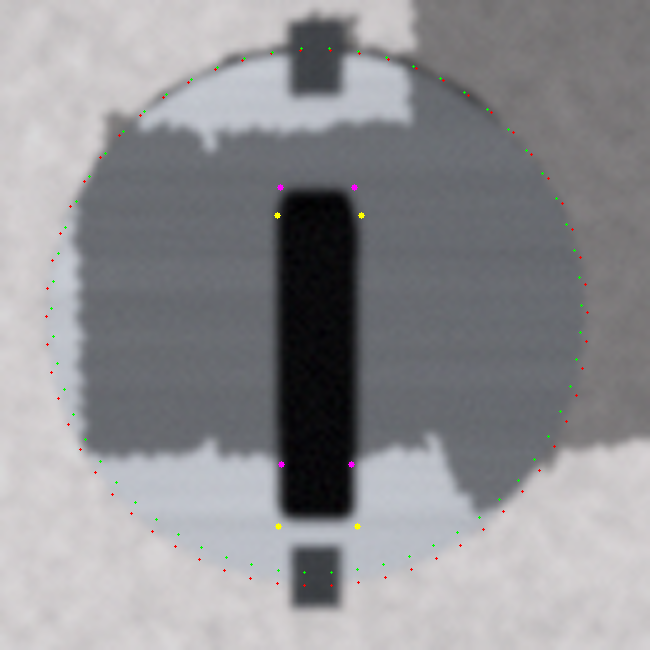

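Call:
{"method": "send_rows", "body": {
  "motion": "0.05 0.0004 0.004 0 0 0; 0.1 0.0004 0.004 0 0 0; 0.15 0.0004 0.004 0 0 0; 0.2 0.0004 0.004 0 0 0; 0.23 0.0004 0.004 0 0 0; 0.241 0.0004 0.004 0 0 0; 0.241 0.0004 0.004 0 0 0; 0.241 0.0004 0.004 0 0 0; 0.241 0.0004 0.004 0 0 0"
}}

```text
time_s: 12.65
eef_pos: [0.4389, -0.274, 0.0612]
orientation: [-108.7, 89.8, -40.4]
force: [0.2, -0.1, 1.2]
opening: 0.0601
```

Run:
```python
from h import *
print(rel([.4388,-.2722,.06],68.6),observe()['force'])
```

```text
[ 0.0012  0.0007  0.0016 -0.2238 -0.0633  0.1855] [ 0.21483023 -0.06202581  1.17581954]
```

Call:
{"method": "send_rows", "body": {
  "motion": "0.001 0.0005 0.0015 0 0 0; 0.001 0.0005 0.0015 0 0 0; 0.001 0.0005 0.0015 0 0 0; 0.001 0.0005 0.0015 0 0 0; 0.001 0.0005 0.0015 0 0 0; 0.001 0.0005 0.0015 0 0 0; 0.001 0.0005 0.0015 0 0 0; 0.001 0.0005 0.0015 0 0 0; 0.001 0.0005 0.0015 0 0 0; 0.001 0.0005 0.0015 0 0 0",
  "jaw": 0.01,
  "grip_force": 50
}}

```text
time_s: 13.65
eef_pos: [0.4375, -0.2721, 0.0583]
orientation: [166.5, 90.0, -125.2]
force: [-1.0, -2.0, 1.9]
opening: 0.0155
```

Run:
```python
from h import *
s=observe();print(s['eef_pos'],s['force'],s['moment'],s['opening'],rel([.4388,-.2722,.06],68.6))
cv2.imwrite('pics/w6.png',snapshot('wrist'))
```

```text
[ 0.43747849 -0.27206819  0.05829147] [-0.98420715 -1.99715601  1.89993501] [-0.15737608  0.0742379  -0.05557937] 0.01552090538583102 [-0.0017 -0.0013  0.0004 -0.2393 -0.0414 -0.0101]
```

View pics/w6.png

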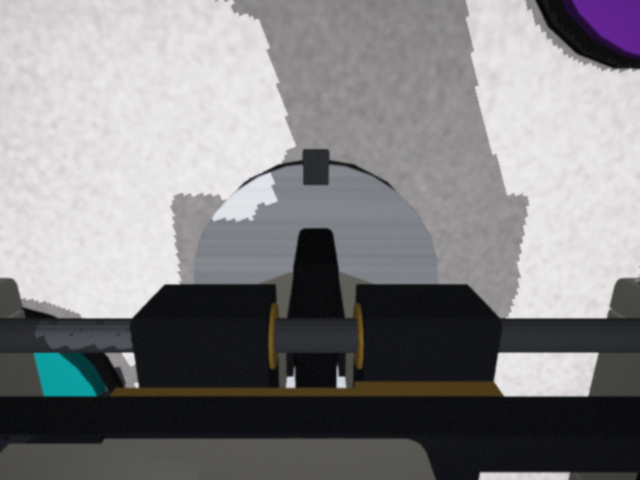

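Call:
{"method": "send_rows", "body": {
  "motion": "-0.02 0 0 0 0 0; -0.05 0 0 0 0 0; -0.09 0 0 0 0 0; -0.13 0 0 0 0 0; -0.17 0 0 0 0 0; -0.18 0 0 0 0 0; -0.18 0 0 0 0 0; -0.18 0 0 0 0 0"
}}

```text
time_s: 14.5
eef_pos: [0.4366, -0.2716, 0.2366]
orientation: [99.0, 89.9, 167.4]
force: [0.2, -0.4, -3.9]
opening: 0.0158
```

Run:
```python
from h import *
s=observe();print(s['eef_pos'],s['force'],s['moment'],s['opening'],s['joint_positions'].round(1))
w=cam('wrist',s);im=snapshot('wrist');cv2.imwrite('pics/w7.png',im);crop(im,190,130,260,170,3,'pics/w7a.png')
print(rel([.5275,-.0297,.24],95.3))
# predicted tab/flange front location in image in tool frame
R,q,_=cur()
for dy in(0,.001,-.001):
  for r,h in((.06,.032),(.06,.042)): print(dy,h,proj(w,q+R@np.array([h,r+dy,0])))
```

```text
[ 0.43662288 -0.27160526  0.23663779] [ 0.18862515 -0.43072146 -3.94099007] [ 0.05870034 -0.09256381 -0.00478019] 0.01584612204021139 [ 58.9  20.8 -42.9 103.4  15.9  62.1  78.7]
[-3.70000e-03  4.40000e-03  2.58300e-01 -2.69212e+01  4.46000e-02
 -1.89700e-01]
0 0.032 [[314.18293085 158.57474093]]
0 0.042 [[314.24330999 156.76881281]]
0.001 0.032 [[314.18376887 156.30210235]]
0.001 0.042 [[314.24419689 154.61632946]]
-0.001 0.032 [[314.18209559 160.83990543]]
-0.001 0.042 [[314.24242586 158.91459908]]
```

View pics/w7a.png

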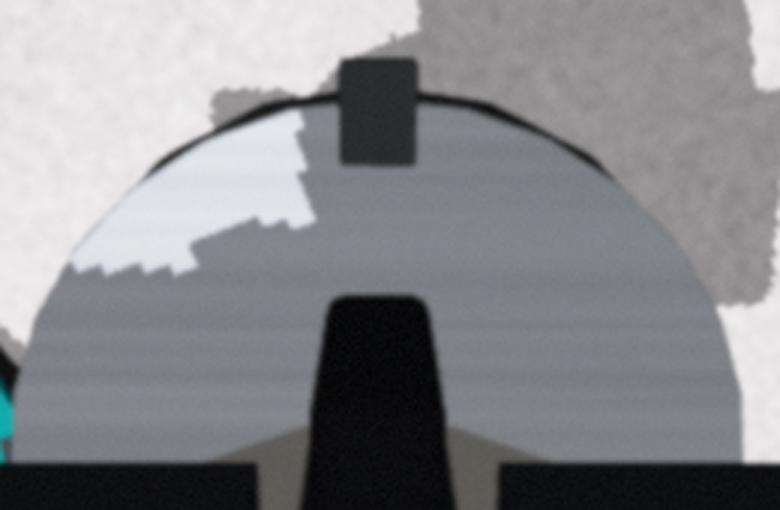

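Run:
```python
from h import *
print(rel([.5257,-.0296,.22],95.3))
```

```text
[ 1.63000e-02  6.10000e-03  2.57700e-01 -2.69212e+01  4.46000e-02
 -1.89700e-01]
```

Call:
{"method": "send_rows", "body": {
  "motion": "-0.004 0.001 0.04 -3 0 0; -0.004 0.002 0.08 -8 0 0; -0.004 0.003 0.12 -14 0 0; -0.004 0.004 0.16 -20 0 0; -0.004 0.005 0.2 -24 0 0; -0.004 0.006 0.235 -27 0 0; -0.004 0.0062 0.258 -27 0 -0.2; -0.004 0.0062 0.258 -27 0 -0.2; -0.004 0.0062 0.258 -27 0 -0.2; -0.004 0.0062 0.258 -27 0 -0.2"
}}

```text
time_s: 15.55
eef_pos: [0.5262, -0.0309, 0.241]
orientation: [-152.3, 89.9, -57.0]
force: [-0.8, -0.3, -2.0]
opening: 0.0155
```

Run:
```python
from h import *
for i in range(2):
  s=observe();print(s['eef_pos'],s['force'],rel([.5257,-.0296,.17],95.3),s['joint_positions'].round(1))
  im=snapshot('wrist');cv2.imwrite('pics/w8.png',im)
crop(snapshot('side'),240,150,160,120,5,'pics/s8.png')
crop(snapshot('scene'),240,180,160,120,5,'pics/s9.png')
```

```text
[ 0.52622237 -0.03091701  0.24095254] [-0.79109305 -0.28232203 -2.0148532 ] [ 0.071   0.0005  0.0015  0.0073 -0.0826  0.0433] [ 35.6  24.2 -51.5 101.2  20.9  64.7  72.7]
[ 0.5263781  -0.03107988  0.24126371] [-0.32939349  0.42588358 -2.77290904] [ 0.0713  0.0006  0.0016 -0.0232 -0.0869  0.0757] [ 35.6  24.2 -51.5 101.1  20.9  64.7  72.7]
```

View pics/w8.png

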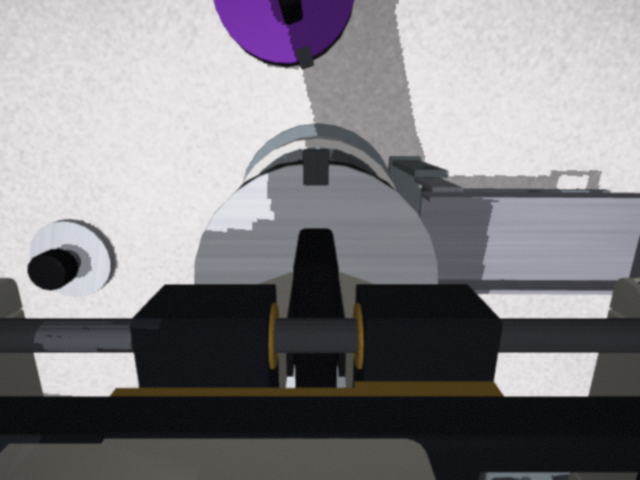

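View pics/s8.png

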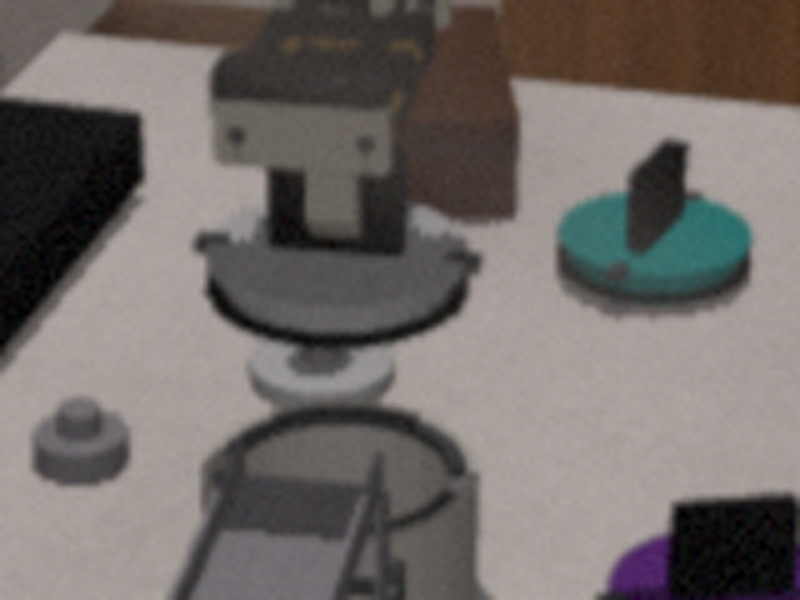

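View pics/s9.png

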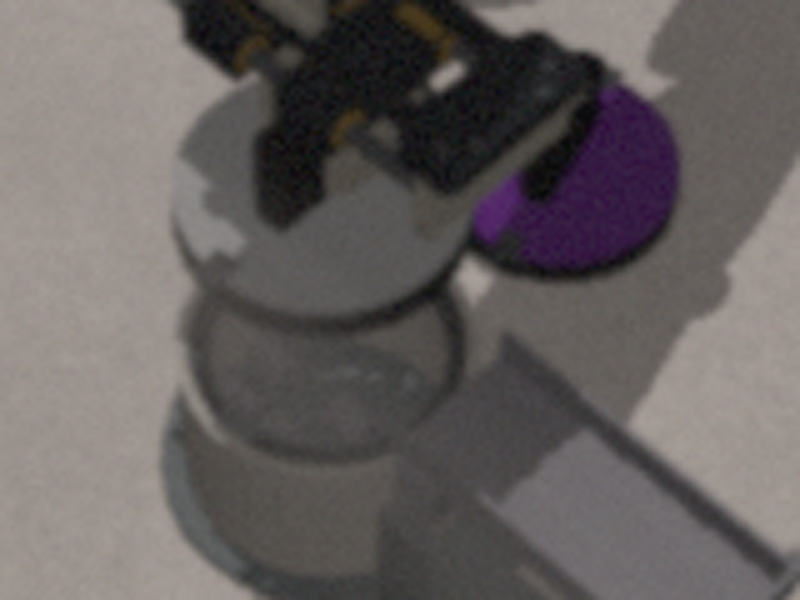

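Call:
{"method": "send_rows", "body": {
  "motion": "0.03 0.0005 0.0015 0 0 0; 0.055 0.0005 0.0015 0 0 0; 0.07 0.0005 0.0015 0 0 0; 0.073 0.0005 0.0015 0 0 0; 0.073 0.0005 0.0015 0 0 0; 0.073 0.0005 0.0015 0 0 0; 0.073 0.0005 0.0015 0 0 0"
}}

```text
time_s: 16.45
eef_pos: [0.5273, -0.0282, 0.1702]
orientation: [-106.6, 89.7, -11.2]
force: [-0.5, -0.2, -3.1]
opening: 0.0156
```

Run:
```python
from h import *
s=observe();print(s['eef_pos'],s['force'],s['moment'],rel([.5257,-.0296,.16],95.3))
cv2.imwrite('pics/w9.png',snapshot('wrist'))
crop(snapshot('side'),270,190,110,80,7,'pics/s10.png')
crop(snapshot('scene'),260,200,110,80,7,'pics/s11.png')
```

```text
[ 0.52725536 -0.02817758  0.17023393] [-0.50273784 -0.21053714 -3.12369684] [ 0.10982917 -0.1519742   0.00686813] [ 0.0102  0.0017 -0.0013  0.0656 -0.0828  0.279 ]
```

View pics/s10.png

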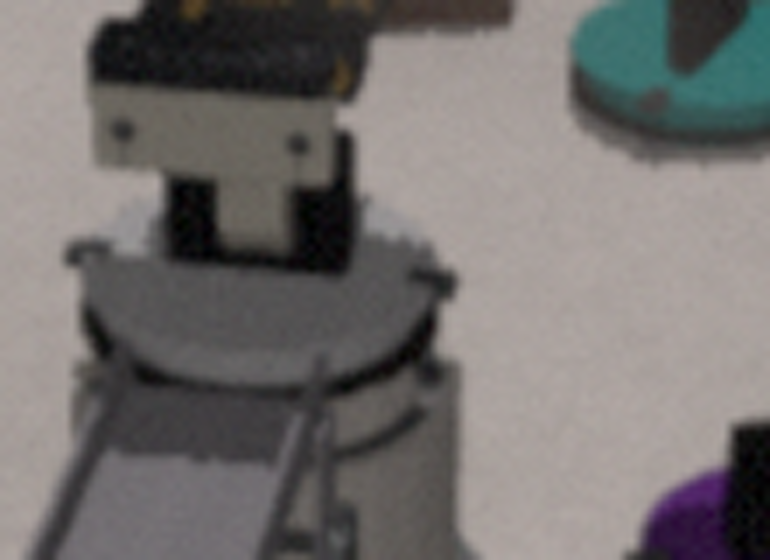

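View pics/s11.png

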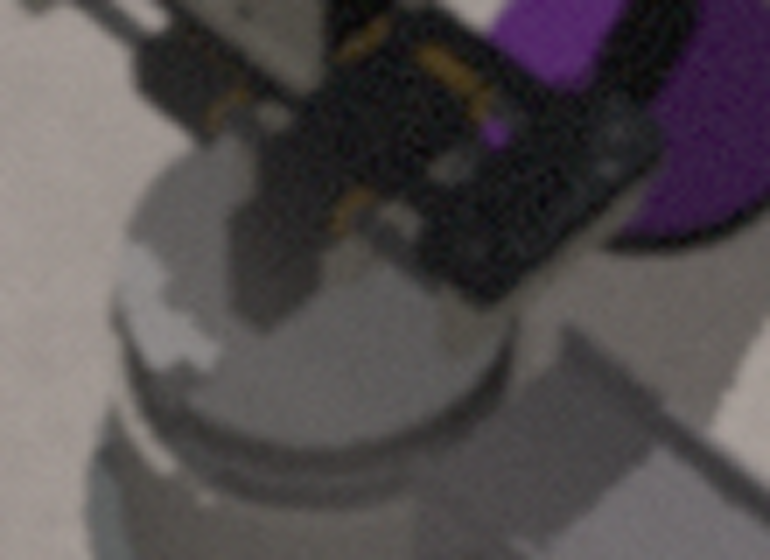

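View pics/w9.png

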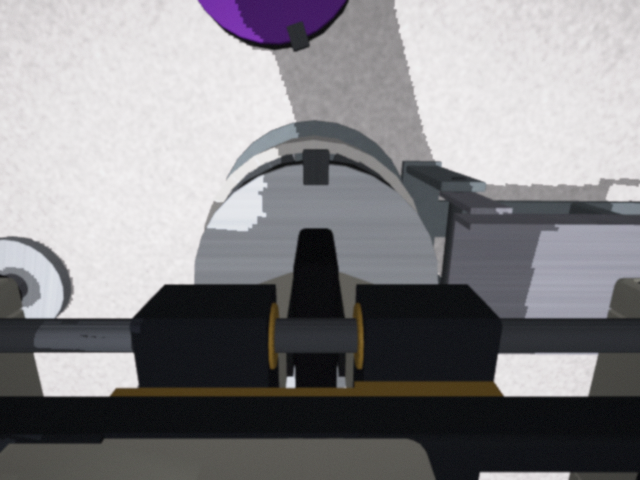

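Call:
{"method": "send_rows", "body": {
  "motion": "0.01 0.0017 -0.0013 0 0 0.2; 0.01 0.0017 -0.0013 0 0 0.2; 0.01 0.0017 -0.0013 0 0 0.2; 0.01 0.0017 -0.0013 0 0 0.2"
}}

```text
time_s: 17.0
eef_pos: [0.525, -0.0297, 0.1591]
orientation: [152.9, 89.9, -111.8]
force: [1.0, -0.7, -2.4]
opening: 0.0159
```

Run:
```python
from h import *
s=observe();print(s['eef_pos'],s['force'],s['moment'],rel([.5257,-.0296,.16],95.3))
im=snapshot('wrist');v=np.clip((im/255.)**.6*255,0,255).astype(np.uint8);v=cv2.resize(v[110:290,180:460],None,fx=2.8,fy=2.8,interpolation=cv2.INTER_CUBIC)
w=cam('wrist',s);R,q,_=cur()
def pt(P,col):
    for p in proj(w,P): cv2.circle(v,tuple(int(round(a)) for a in ((p-[180,110]+.5)*2.8-.5)),1,col,-1)
c=np.array([.5275,-.0294]);a=np.radians(np.arange(90,270,3))
for r,z,col in((.066,.095,(0,0,255)),(.052,.095,(0,255,255)),(.058,.095,(0,255,0))): pt(np.c_[c[0]+r*np.cos(a),c[1]+r*np.sin(a),np.full(a.size,z)],col)
ca,sa=np.cos(np.radians(5.3)),np.sin(np.radians(5.3))
for yy in(-.011,.011):
    rr=-np.linspace(.05,.066,20);pt(np.c_[c[0]+ca*rr-sa*yy,c[1]+sa*rr+ca*yy,np.full(20,.095)],(255,0,255))
cv2.imwrite('pics/w10.png',v)
```

```text
[ 0.52501452 -0.02968953  0.15911194] [ 1.04501582 -0.65561932 -2.36231426] [ 0.03781265 -0.19753742  0.00207345] [-0.0009 -0.0007  0.      0.0757 -0.0596 -0.0305]
```

View pics/w10.png

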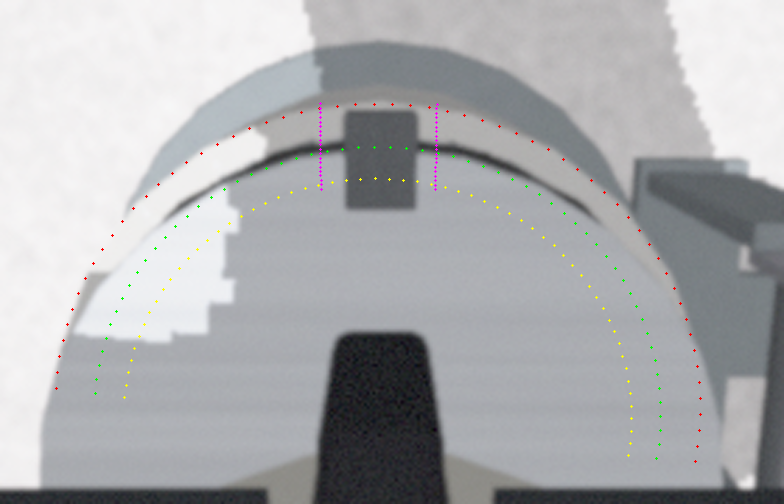

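Call:
{"method": "send_rows", "body": {
  "motion": "0 0 0 0 0 0; 0 0 0 0 0 0; 0 0 0 0 0 0"
}}

```text
time_s: 17.35
eef_pos: [0.5251, -0.0297, 0.1593]
orientation: [171.9, 89.9, -92.7]
force: [-0.6, -0.7, -3.4]
opening: 0.0158
```

```bash
cat > ov.py <<'E'
from h import *
import sys
s=observe();print(s['eef_pos'],s['force'],s['dq'].round(1),rel([.5257,-.0296,.16],95.3))
im=snapshot('wrist');s2=observe();print(s2['eef_pos'])
v=np.clip((im/255.)**.6*255,0,255).astype(np.uint8);v=cv2.resize(v[110:290,180:460],None,fx=2.8,fy=2.8,interpolation=cv2.INTER_CUBIC)
w=cam('wrist',s)
def pt(P,col):
    for p in proj(w,P): cv2.circle(v,tuple(int(round(a)) for a in ((p-[180,110]+.5)*2.8-.5)),1,col,-1)
c=np.array([float(sys.argv[1]),float(sys.argv[2])]);a=np.radians(np.arange(90,270,3))
for r,z,col in((.066,.095,(0,0,255)),(.052,.095,(0,255,255)),(.058,.095,(0,255,0))): pt(np.c_[c[0]+r*np.cos(a),c[1]+r*np.sin(a),np.full(a.size,z)],col)
R=Ro.from_euler('xyz',s['orientation'],degrees=True).as_matrix();a=np.radians(np.arange(0,180,3))
dy=float(sys.argv[4])
for h in (.032,.042):pt(np.array([s['eef_pos']+R@np.array([h,.06*np.sin(x)+dy,.06*np.cos(x)]) for x in a]),(255,0,0))
ca,sa=np.cos(np.radians(5.3)),np.sin(np.radians(5.3))
for yy in(-.011,.011):
    rr=-np.linspace(.05,.066,20);pt(np.c_[c[0]+ca*rr-sa*yy,c[1]+sa*rr+ca*yy,np.full(20,.095)],(255,0,255))
cv2.imwrite(sys.argv[3],v)
E
python3 ov.py .5275 -.0294 pics/w11.png -.0018
```

```text
[ 0.52509529 -0.02969427  0.15928133] [-0.59340097 -0.67645062 -3.35263231] [-0.   0.   0.1 -0.1 -0.   0.1  0.1] [-0.0007 -0.0006  0.      0.0786 -0.0712 -0.0101]
[ 0.52506912 -0.02973115  0.15924709]
```

View pics/w11.png

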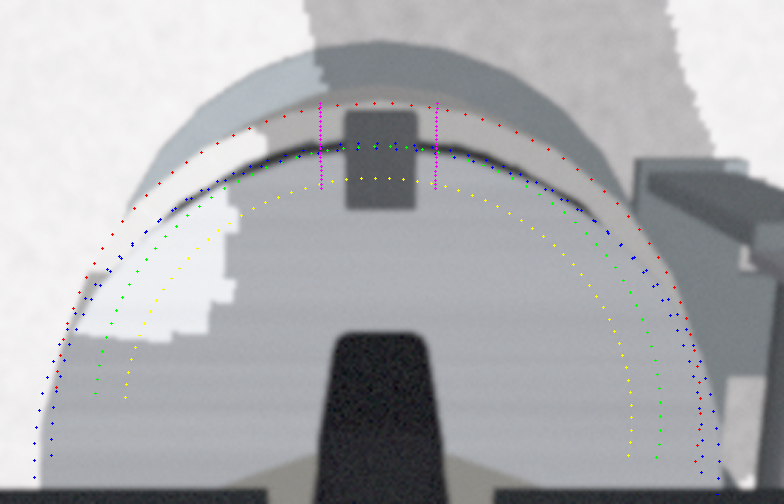

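Call:
{"method": "send_rows", "body": {
  "motion": "0.002 -0.0007 0 0 0 0; 0.004 -0.0007 0 0 0 0; 0.006 -0.0007 0 0 0 0; 0.008 -0.0007 0 0 0 0; 0.010 -0.0007 0 0 0 0; 0.010 -0.0007 0 0 0 0; 0.010 -0.0007 0 0 0 0"
}}

```text
time_s: 18.1
eef_pos: [0.5257, -0.0296, 0.1491]
orientation: [156.5, 89.9, -108.1]
force: [-0.2, 0.3, -4.0]
opening: 0.016
```

```bash
python3 ov.py .5275 -.0294 pics/w12.png -.0018; python3 -c "
from h import *
print(observe()['moment']);crop(snapshot('side'),270,190,110,80,7,'pics/s12.png')"
```

```text
[ 0.52569526 -0.02964161  0.14914155] [-0.23967208  0.30987068 -4.04057721] [ 0.  -0.2 -0.1  0.  -0.   0.   0.1] [-0.0109 -0.      0.      0.0778 -0.0636 -0.0276]
[ 0.52578282 -0.0296935   0.14924736]
[ 0.10356225 -0.11926243 -0.04528274]
```

View pics/s12.png

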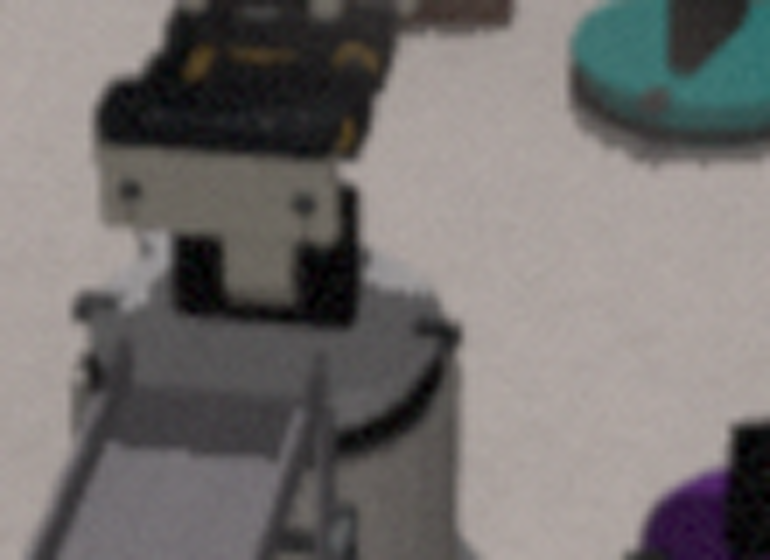

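Call:
{"method": "send_rows", "body": {
  "motion": "0.002 0 0 0 0 0; 0.003 0 0 0 0 0; 0.004 0 0 0 0 0; 0.004 0 0 0 0 0; 0.004 0 0 0 0 0; 0.004 0 0 0 0 0"
}}

```text
time_s: 18.8
eef_pos: [0.5257, -0.0298, 0.1453]
orientation: [168.0, 89.9, -96.6]
force: [-1.7, 0.4, -0.2]
opening: 0.0156
```

```bash
python3 -c "
from h import *
s=observe();print(s['eef_pos'],s['force'],s['moment'])"
```

```text
[ 0.52574722 -0.02975092  0.14531006] [-1.66216947  0.42017006 -0.20193967] [ 0.10421716  0.11229097 -0.00031784]
```

Call:
{"method": "send_rows", "body": {
  "motion": "0.002 0 0 0 0 0; 0.004 0 0 0 0 0; 0.006 0 0 0 0 0; 0.008 0 0 0 0 0; 0.008 0 0 0 0 0; 0.008 0 0 0 0 0; 0.008 0 0 0 0 0"
}}

```text
time_s: 19.5
eef_pos: [0.5259, -0.0297, 0.1375]
orientation: [178.2, 89.9, -86.4]
force: [-3.6, -1.1, 8.1]
opening: 0.0158
```

```bash
python3 -c "
from h import *
s=observe();print(s['eef_pos'],s['force'],s['moment'],s['joint_positions'].round(1))"
```

```text
[ 0.52585209 -0.02968407  0.13747175] [-3.59844161 -1.09157326  8.11392081] [-0.01535128  0.58548992 -0.01159063] [ 31.6  30.7 -47.3 108.4  28.   53.2  66.3]
```

Call:
{"method": "send_rows", "body": {
  "motion": "0.0005 0.0002 0.0002 7 0 0; 0.001 0.0002 0.0004 14 0 0; 0.001 0.0002 0.0006 21 0 0; 0.001 0.0001 0.0008 28 0 0; 0.001 -0.0001 0.001 35 0 0; 0.001 -0.0002 0.0012 42 0 0"
}}

```text
time_s: 20.1
eef_pos: [0.5261, -0.0286, 0.1366]
orientation: [-124.9, 89.9, -71.8]
force: [-1.6, -1.2, 7.7]
opening: 0.0157
```

```bash
python3 -c "
from h import *
R,q,s=cur();print(q,s['force'],s['moment'],s['opening'],'psi',np.degrees(np.arctan2(R[1,2],R[0,2])),s['joint_positions'].round(1))
crop(snapshot('side'),270,190,110,80,7,'pics/s13.png')
im=snapshot('wrist');cv2.imwrite('pics/w13.png',im)"
```

```text
[ 0.52613402 -0.02860153  0.13660847] [-1.56445561 -1.17283395  7.73185431] [-0.14508492  0.53224317 -0.02358563] 0.015691852625332264 psi 53.08294343257577 [ 24.3  27.6 -36.6 109.   21.2  50.2  30.1]
```

View pics/w13.png

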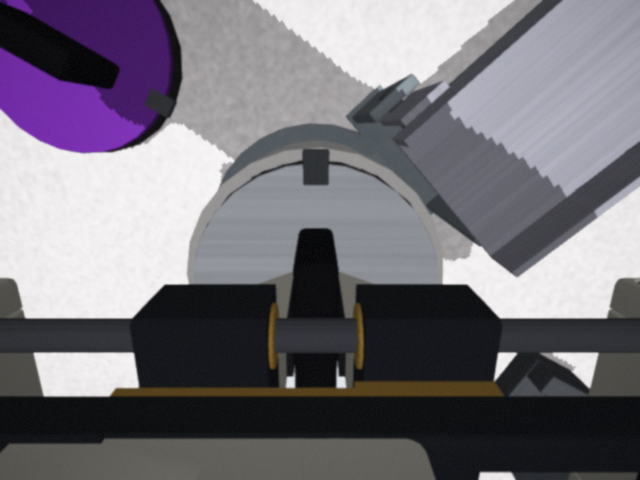

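Call:
{"method": "send_rows", "body": {
  "motion": "0 0 0.0002 7 0 0; 0 -0.0001 0.0004 14 0 0; 0 -0.0001 0.0006 21 0 0; 0 -0.0002 0.0008 28 0 0; 0 -0.0003 0.001 34 0 0; 0 -0.0003 0.001 34 0 0"
}}

```text
time_s: 20.8
eef_pos: [0.5269, -0.028, 0.1367]
orientation: [-94.1, 89.9, -74.9]
force: [-2.4, -1.4, 8.5]
opening: 0.0157
```

```bash
cat > st.py <<'E'
from h import *
R,q,s=cur();print(q,s['force'],s['moment'],s['opening'],'psi',np.degrees(np.arctan2(R[1,2],R[0,2])),'tilt',np.degrees(np.arccos(-R[2,0])),s['joint_positions'].round(1))
E
python3 st.py
```

```text
[ 0.52694313 -0.02800992  0.13667028] [-2.3760807  -1.36686068  8.47367045] [-0.24274309  0.57095313  0.00646771] 0.015709069308712364 psi 19.155162990321564 tilt 0.11595199137620016 [ 18.2  25.8 -28.1 109.3  16.   48.7   1. ]
```

Call:
{"method": "send_rows", "body": {
  "motion": "0.0005 0 0.0001 2 0 0; 0.001 0 0.0001 4 0 0; 0.001 0 0.0001 5 0 0; 0.001 0 0.0001 5.5 0 0; 0.001 0 0.0001 5.5 0 0; 0.001 0 0.0001 5.5 0 0"
}}

```text
time_s: 21.4
eef_pos: [0.527, -0.028, 0.1356]
orientation: [-88.7, 89.9, -74.8]
force: [-3.4, -1.3, 8.3]
opening: 0.0161
```

```bash
python3 st.py
```

```text
[ 0.52702678 -0.02796593  0.13562508] [-3.39804554 -1.26210919  8.25349443] [-0.28413795  0.58554623  0.52905973] 0.01609905128699418 psi 13.935572803658934 tilt 0.1186906864992846 [ 17.2  25.7 -26.8 109.5  15.3  48.3  -3.6]
```

Call:
{"method": "send_rows", "body": {
  "motion": "0.001 0 0 0 0 0; 0.0015 0 0 0 0 0; 0.0015 0 0 0 0 0; 0.0015 0 0 0 0 0; 0.0015 0 0 0 0 0"
}}

```text
time_s: 21.9
eef_pos: [0.5271, -0.028, 0.1352]
orientation: [-82.2, 89.8, -68.3]
force: [-6.6, -2.0, 21.4]
opening: 0.0158
```

```bash
python3 st.py; python3 -c "
from h import *
cv2.imwrite('pics/w14.png',snapshot('wrist'));crop(snapshot('side'),250,180,160,120,5,'pics/s14.png');crop(snapshot('scene'),240,200,160,120,5,'pics/s15.png')"
```

```text
[ 0.52705935 -0.02800072  0.13516654] [-6.56739902 -1.95934859 21.40100375] [-0.27233017  1.68066045  0.54170527] 0.015788512798882253 psi 13.928742782652193 tilt 0.15635576242075902 [ 17.2  25.7 -26.8 109.5  15.4  48.2  -3.7]
```

View pics/s14.png

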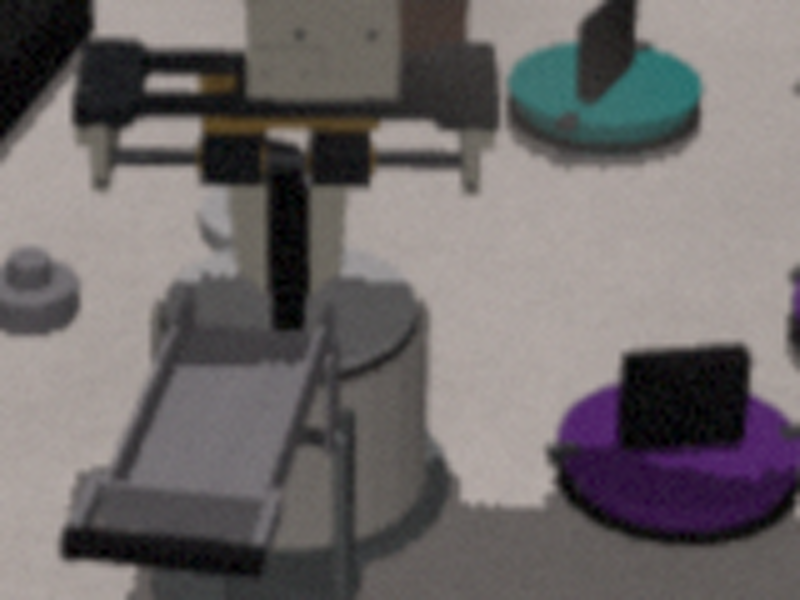

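View pics/w14.png

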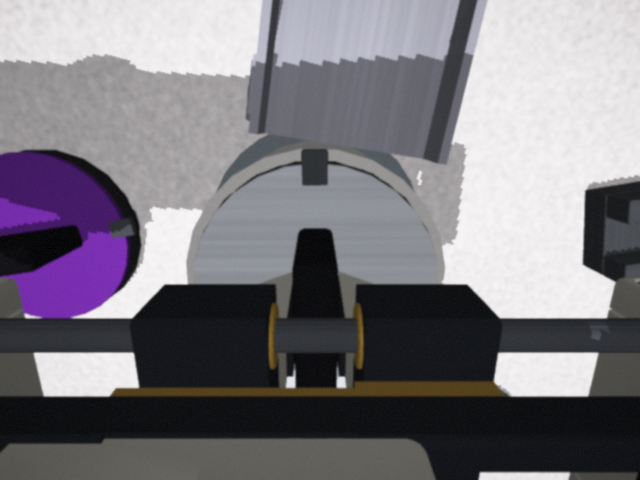

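Call:
{"method": "send_rows", "body": {
  "motion": "0 0 0 0 0 0; 0 0 0 0 0 0; 0 0 0 0 0 0; 0 0 0 0 0 0; 0 0 0 0 0 0; 0 0 0 0 0 0; 0 0 0 0 0 0; 0 0 0 0 0 0; 0 0 0 0 0 0; 0 0 0 0 0 0"
}}

```text
time_s: 23.05
eef_pos: [0.527, -0.028, 0.1352]
orientation: [-82.2, 89.8, -68.3]
force: [-6.8, -1.9, 21.5]
opening: 0.0159
```

```bash
python3 st.py; python3 -c "
from station import *
print(close_job())"
```

```text
[ 0.52704424 -0.02796454  0.13516657] [-6.81905852 -1.90532804 21.52193727] [-0.30558198  1.69635792  0.49041238] 0.015871435691825954 psi 13.93096362468378 tilt 0.15282863833206695 [ 17.2  25.7 -26.8 109.5  15.4  48.2  -3.7]
the job is handed in; nothing more can be done
None
```

I tipped the tray, lowered it again, fitted the drum's cap, turned it clockwise to its stop, and handed the job in at about 23 s of the 64 s allowed. `close_job` gives no verdict, so the checks below are mine.

**Tray and pieces:** I pinched the bar and swung it up to about 1.05 rad. In the wrist picture taken after lowering, all four pieces lay in the drum and the tray was level and empty.

**Cap:** The lugs went through the slots with no measurable resistance. I then turned it about 81° from the slots; the turning moment rose to about 0.5 N m there, which I took as the stop.

**Last checks, held for a second before handing in:**
- **Push:** about 21.5 N upward on the wrist. It had jumped from 8 N over the last half millimetre, so I took the seal as fully pushed in.
- **Height and tilt:** the grip stood about 42 mm above the collar and the tool was 0.15° off vertical.
- **Grip:** the fingers were closed on the handle at 15.9 mm, set to 50 N.

**Disagreements:**
- The cap sat about 1.8 mm off the tool centre along the handle. I allowed for this when turning, and estimate the cap is centred to within about 1 mm.
- A side load of about 7 N remains on the wrist.
- In one late wrist overlay the drum's edge looked about 1.5 mm off my earlier fit; I kept the earlier position, and the cap went in cleanly.

I saw no other bench items moved in the pictures, but I did not measure their positions at the end.

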